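# Feed a copper busbar up to the punch's length stop with the locking pliers

## Task

Clamp the copper bar by pressing the upper handle of the locking pliers down until it snaps over centre and stays locked, then slide the locked pliers on their rail so that the bar runs under the punch and its front end butts against the length stop. Leave it butted there and free it by pushing down the pliers' release lever, not by pulling the handle up: the handle must spring fully open. Leave the other things on the bench alone.

Things in the scene. Friction and masses are not known exactly. Their poses are not given: they have to be found in the camera images.
- station: bench punch with its infeed, fixed on the bench. Origin on the bench surface; own +x points away from the operator, own +y is the feed direction (left seen from the robot). Below, x y z in mm are in this frame. Dark base plate x -118 to 140, y -205 to 262, 12 thick. The steel bed (top z 50) and the fence behind it (face x 51) carry the bar along y.
- guard_edge (a point): middle of the lower front edge of the clear level guard panel that roofs the pliers and the bed (x -150 to 78, y -195 to 92, z 266 to 283). The edge is right above the raised end of the pliers' handle, so a gripper can press that handle only by leaning in under the edge from the robot's side, its body 25 to 40 degrees from vertical.
- punch (a point): lower face of the round punch, 9 mm above the bar, in the green C-frame (x -22 to 128, y 103 to 167, upper arm z 96 to 190, cylinder up to 242) through which the bar is fed
- handle_end (a point): on the pliers' upper handle: centre of its flat top, 15 mm before its free end. Pliers on edge, jaws at the bar, handles along -x to the robot. Handle a steel channel 20 mm wide (y), 13 thick, 145 long. Open, this point is at x -145, z 149; locked, at x -160, z 92 with the handle level. Pressing it down takes up to 8 N; past dead centre it snaps onto a stop. Lifting it with over 7 N unlocks it.
- handle_pin (a point): pin about which the upper handle turns, at the jaw end: x -38, z 84 when locked (moves 5 mm between open and locked). The fixed lower handle lies below the upper one: 18 mm wide, top at z 54, ending at x -172; 25 mm of air between the two when locked.
- lever_pad (a point): top of the release lever's flat pad (29 long, 20 wide, 5 mm thick), 12 mm from its free end. The lever is hinged in the upper handle, lies under it, and sticks out 37 mm past the handle's end, to the robot. Locked: x -200, z 76, nothing below. Pushed down some 20 mm (6 N), clear of the handle's end, it prises the pliers open; handle and lever then spring up some 60 mm once the finger lets them.
- handle (a joint): turn of the upper handle on the jaw, rad: 0 fully open (a spring holds it there), about 0.64 at dead centre, 0.72 locked on the bar
- release_lever (a joint): turn of the release lever relative to the upper handle, rad: 0 at rest, about 0.35 where the pliers let go, 0.7 fully pushed down; springs back
- carriage (a joint): position of the slide that carries the pliers along the station's +y, m: 0 at the right end, 0.15 at the left end of its travel; pushing it takes about 2 N, with the clamped bar 3 to 8 N
- upper_jaw: moving upper jaw of the pliers, steel, 22 mm wide; origin on its pin at station x -30, z 62; its flat face comes down on the bar's front half (x 0 to 15)
- bar: loose copper flat bar 50 x 200 x 8 mm (0.7 kg) lying on the bed along the station's y; origin at the centre of its underside, own y along its length towards the stop
- bar_front (a point): centre of the leading end face of the copper bar (the end nearer the punch and the stop)
- stop_face (a point): the length stop: a steel block 38 mm wide and 32 mm high; this point is on the face that the bar butts against, at the bar's mid-height; axes as the station's (its -y side is the bar's side)
- oil_bottle: bystander: grey bottle with black cap, 58 mm across, 170 mm tall; origin at its foot
- wrench: bystander: steel spanner, 190 mm long, lying flat; origin at its middle
- screwdriver: bystander: screwdriver with black handle, 210 mm long; origin at its middle
- bowl: bystander: blue plastic bowl, 150 mm across, 50 mm high; origin at its foot
- punched_bar_a: bystander: finished copper bar with two holes, 50 x 150 x 8 mm; origin at the centre of its underside
- punched_bar_b: bystander: the like
- spare_die: bystander: dark round die, 42 mm across, 30 mm high, on the left front of the station's base plate; origin at its foot

How it is judged (in metres and radians):
On the way, in this order (a step that is already met when the one before it is completed fails the run):
1. the pliers are locked over centre on the bar (value of joint handle above 0.695 rad and contact force between upper_jaw and bar above 10 N), for 0.2 s.
2. still locked in the pliers, the bar's front end is against the length stop (within 3 mm) (all of step 1 and y of bar_front in the frame of stop_face above -0.003 m), for 0.2 s.
3. the release lever is pushed down while the pliers are still locked (value of joint release_lever above 0.1 rad and value of joint handle above 0.62 rad).
At the end, for the whole second after the job is handed in: the pliers' handle has sprung open (joint below 0.1 rad) and the upper jaw no longer presses on the bar; the bar lies flat on the bed along the fence (within 0.06 rad), at rest, its front end within 3 mm of the length stop (value of joint handle below 0.1 rad and contact force between upper_jaw and bar below 0.5 N and y of bar_front in the frame of stop_face above -0.003 m and z of bar_front in the frame of stop_face between -0.004 and 0.004 m and angle between bar's own z axis and vertical below 0.06 rad and angle between the y axis of bar and the y axis of station, either way round below 0.06 rad and linear speed of bar below 0.01 m/s); the robot touches nothing.
It fails at once if a bystander is pushed more than 30 mm (distance of any of oil_bottle, wrench, screwdriver, bowl, punched_bar_a, punched_bar_b, spare_die from where it was at the start of the episode above 0.03 m).
It also fails if it takes over 58 s, if anything falls off the work surface, if the arm or the gripper's body presses on something with over 40 N, if the wrist force passes 120 N, or if a joint passes its speed limit or range.

## Robot

A 6-joint arm with a two-finger parallel gripper is mounted at the origin on the work surface. World frame = base frame: x ahead of the robot, y to its left, z up, the work surface at z = 0. Lengths are in mm, angles in rad, forces in N, time in s.
With the tool pointing down it reaches from about 350 to 775 mm from the base axis. Payload 7.3 kg.
Tool frame: the origin (TCP) lies on the centre line of the jaws, within the pads' length; the fingertips stand 22 mm ahead of it and the grasp point (between the pads) lies 3 mm ahead of it; z points along the fingers, y is the direction in which the jaws open and shut (so a half turn about z gives the same grasp; the last joint's range is limited). The gripper opens to 92 mm and grips with 3 to 60 N. Pads are 19 mm wide; open, the fingers measure 130 mm over their backs; the gripper's body (75 mm by 190 mm) begins 47 mm behind the grasp point.
Start: joints at [-1.272, 0.342, 1.524, -0, 1.275, -0.146], TCP at [225.92, -473.926, 216.341] pointing down, gripper open.
Joint ranges: [-2.53, 2.53], [-0.77, 2.02], [0.04, 2.7], [-1, 4.14], [0.28, 2.66], [-3.11, 3.11]. Speed limits (rad/s): [2.57, 2.57, 3.14, 3.14, 3.14, 3.14].

## Interface

Orientations are given as [roll, pitch, yaw] about the fixed x, y, z axes, in that order (R = Rz(yaw) Ry(pitch) Rx(roll)).
In Python, from plant import get_obs, capture, close_job gives the robot as it stands.
- The arm moves only by the tool carry_out, never from a script. Its arguments are lists of equal length, an entry for each row: "xyz": the shift along the tool's x, y, z scaled (see below), a list of three; "dr": the turn, a rotation vector about the tool's x, y, z scaled (see below), a list of three. A call has 1 to 8 rows; each row shifts and turns the commanded pose from where the row before left it, along the tool's axes as they then stand; what a row does not reach is not made up. The controller multiplies each number of a shift by 0.06 m and each number of a turn by 8 degrees. A row lasts 1/8 s, in which the tool goes at most 62.5 mm and 10.7 degrees, less where a joint would pass 70% of its speed; a pose out of reach is approached as far as the arm can. A call with a number of a shift or a turn outside -1 to 1 is refused whole. A call with a gripper value outside its range is refused whole. "gripper" is the gripper's target within -1 to 1 (fully open at 1, half-way at 0, shut at -1), set as the call begins (left out, the last holds). The fingers move at their own pace and stop on an object; the grip force is fixed at half the most. Time passes only in rows, so rows that do not move let the fingers close. It gives the time, the measured TCP pose, the force and the opening at its end, in the units of the state.
- get_obs(): the state, without advancing time (a new reading comes with each control period).
- capture(name): name is "scene" or "top" or "wrist"; returns a dict with "image" (480x640x3 uint8, blue, green, red), "fx", "fy", "cx", "cy" (pixels), "D" ([k1, k2, p1, p2, k3] as OpenCV has them; the pictures are not rectified), "pose" (4x4, takes a point from camera to world coordinates). Camera axes: x right, y up, looking along -z (the intrinsics and any distortion apply to the point x, -y, -z); pixel columns grow to the right and rows downward; lengths in mm; the calibration is good to about 2 mm. A picture is of the moment at which its call begins. There is no depth.
- close_job(): hands the job in, once; it reports no verdict.
The state is a dict: "time": time; "joint_positions": joint angles; "dq": joint speeds; "tau": joint torques, N m; "tool_pos": TCP position; "tcp_rot": TCP orientation; "contact_force": force on the tool from outside, world axes, zero at the start; "moment": the same for the moment, N m; "grip_width": finger opening in mm.
Only numpy, scipy, OpenCV 4.12 (cv2) and the standard library are available. Lean on these libraries where they do the work, as an engineer would, in place of code of your own. Each camera call takes 0.05 s, during which the arm holds its last target.

## Working session

There is one attempt and no reset: what is moved stays moved. The work goes in short steps, Python scripts to look and compute and a tool call to move; the robot and the scene stay as the last step left them, time stands still between calls to the robot, and variables do not carry over. Pictures are saved under pics/ and viewed, and the job is handed in when it is done.

Besides the shell and the picture viewer there is one more tool, called after "Call:" as name(argument=value, ...), one argument or row to a line, values as JSON. carry_out: Moves the arm, as the interface text tells. Shifts and turns lie within -1 to 1; 1 stands for 0.06 m of shift or 8 degrees of turn. Its arguments: {"type":"object","properties":{"xyz":{"type":"array"},"dr":{"type":"array"},"gripper":{"type":"number"}},"required":["xyz","dr"]}

```bash
ls; mkdir -p pics; python3 - <<'E'
from plant import *
import cv2,pickle
o=get_obs(); print(o)
for n in("scene","top","wrist"):
    c=capture(n); cv2.imwrite(f"pics/{n}0.png",c["image"]); pickle.dump(c,open(f"{n}0.pkl","wb")); print(n,c["fx"],c["cx"],c["cy"],c["D"],c["pose"])
E
```

```text
pics
{'time': 0.0, 'joint_positions': array([-1.27203061e+00,  3.42687738e-01,  1.52502719e+00,  4.26921777e-05,
        1.27536896e+00, -1.45992660e-01]), 'dq': array([ 1.77078601e-03,  2.12344942e-03,  1.96427474e-05,  8.35120717e-04,
        1.07895502e-03, -1.76202292e-03]), 'tau': array([-7.15561164e-04, -4.31248212e+01, -2.44218725e+01,  7.15258392e-02,
        5.58367185e-02, -1.27423018e-04]), 'tool_pos': array([ 225.78778803, -473.5058017 ,  215.65957215]), 'tcp_rot': array([-3.14012323e+00, -2.57325655e-04,  4.44745730e-01]), 'contact_force': array([-0.06222893, -0.54212644,  0.14758176]), 'moment': array([0.02248456, 0.00470155, 0.04491975]), 'grip_width': 91.90762879576943}
scene 557.721954106526 324.0572770349406 240.45658941770327 [-0.09393159  0.          0.          0.          0.        ] [[-9.57581668e-01 -2.74363627e-01  8.81019273e-02  6.85692744e+02]
 [ 2.88140823e-01 -9.07953370e-01  3.04295159e-01  3.57069392e+02]
 [-3.49508182e-03  3.16773228e-01  9.48494864e-01  1.33305156e+03]
 [ 0.00000000e+00  0.00000000e+00  0.00000000e+00  1.00000000e+00]]
top 463.00007746917527 320.6431025687628 240.37323610535952 [0.03480883 0.         0.         0.         0.        ] [[ 2.70324414e-02  9.87596964e-01 -1.54665713e-01  4.00234922e+02]
 [-9.99594655e-01  2.80882722e-02  4.64491067e-03  1.10140958e+01]
 [ 8.93159233e-03  1.54477457e-01  9.87955941e-01  1.45365276e+03]
 [ 0.00000000e+00  0.00000000e+00  0.00000000e+00  1.00000000e+00]]
wrist 421.48687306024664 316.7531117310774 241.40979594661033 [-0.1026907  0.         0.         0.         0.       ] [[ 4.30026945e-01  8.73489128e-01  2.28240156e-01  2.86927913e+02]
 [-9.02816052e-01  4.16074160e-01  1.08652982e-01 -4.43763995e+02]
 [-5.76331180e-05 -2.52782586e-01  9.67523106e-01  3.84873218e+02]
 [ 0.00000000e+00  0.00000000e+00  0.00000000e+00  1.00000000e+00]]
```

View pics/scene0.png

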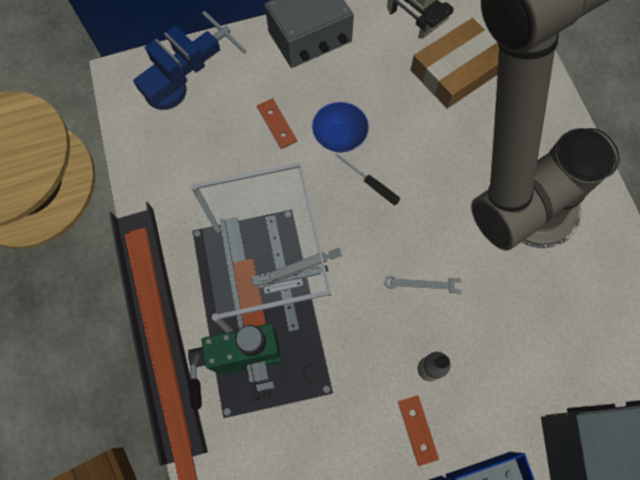

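View pics/top0.png

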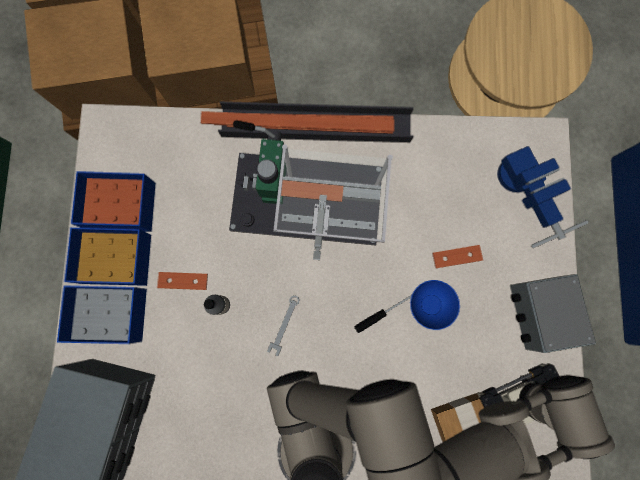

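View pics/wrist0.png

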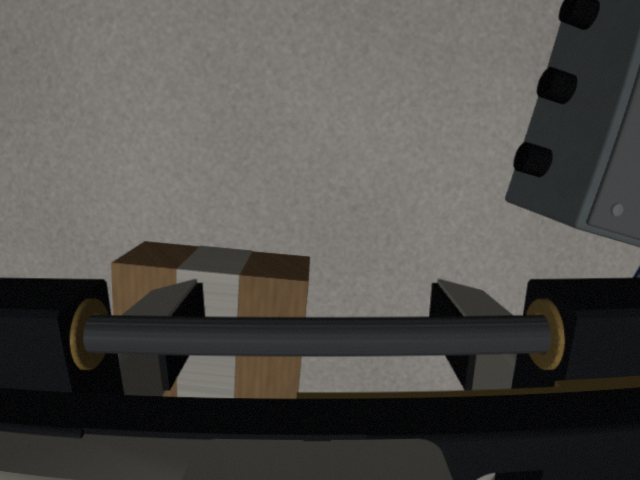

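The scene and top views show the station with the pliers' handle and lever at about (318,250) in top. The base plate is about (230-385,152-245), the punch is at the left (267,168), and the stop is at about (248,183).

```bash
python3 - <<'E'
import cv2,pickle
a=pickle.load(open("top0.pkl","rb"))["image"]; cv2.imwrite("pics/top0z.png",cv2.resize(a[130:270,220:400],None,fx=4.3,fy=4.3,interpolation=cv2.INTER_CUBIC))
a=pickle.load(open("scene0.pkl","rb"))["image"]; cv2.imwrite("pics/scene0z.png",cv2.resize(a[150:425,180:350],None,fx=2.18*1,fy=2.18,interpolation=cv2.INTER_CUBIC))
E
```

```text
(no output)
```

View pics/top0z.png

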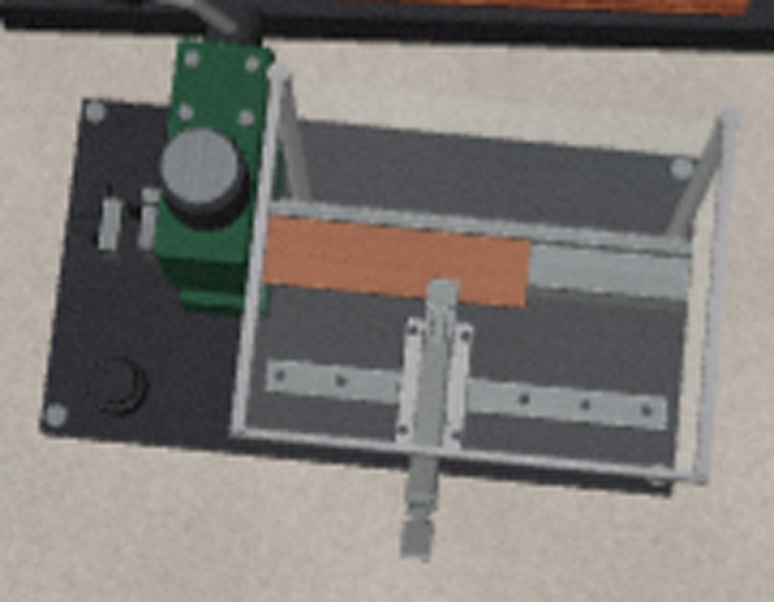

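View pics/scene0z.png

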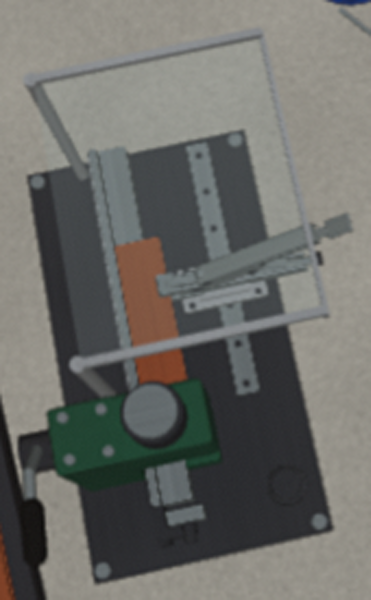

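```bash
cat > h.py <<'E'
import numpy as np,cv2,pickle
from scipy.optimize import least_squares
def ray(c,uv):
    K=np.array([[c["fx"],0,c["cx"]],[0,c["fy"],c["cy"]],[0,0,1.]])
    p=cv2.undistortPoints(np.array([[uv]],float),K,np.array(c["D"])).ravel()
    d=c["pose"][:3,:3]@np.array([p[0],-p[1],-1.]); return c["pose"][:3,3],d
def onz(c,uv,z):
    o,d=ray(c,uv); return o+d*(z-o[2])/d[2]
def proj(c,P):
    q=np.linalg.inv(c["pose"])@np.append(P,1); K=np.array([[c["fx"],0,c["cx"]],[0,c["fy"],c["cy"]],[0,0,1.]])
    return cv2.projectPoints(np.array([[q[0],-q[1],-q[2]]]),np.zeros(3),np.zeros(3),K,np.array(c["D"]))[0].ravel()
def tri(rs):
    A=0;b=0
    for o,d in rs:
        d=d/np.linalg.norm(d);M=np.eye(3)-np.outer(d,d);A=A+M;b=b+M@o
    return np.linalg.solve(A,b)
def load(n): return pickle.load(open(n,"rb"))
T=load("top0.pkl");S=load("scene0.pkl")
tz=lambda u,v:(u/4.3+220-.38,v/4.3+130-.38)
sz=lambda u,v:(u/2.18+180-.27,v/2.18+150-.27)
try: st=np.load("st.npy")
except Exception: st=None
def w2s(P):
    c,s=np.cos(st[2]),np.sin(st[2]);d=np.array(P[:2])-st[:2];return np.array([c*d[0]+s*d[1],-s*d[0]+c*d[1],P[2]])
def s2w(P):
    c,s=np.cos(st[2]),np.sin(st[2]);return np.array([st[0]+c*P[0]-s*P[1],st[1]+s*P[0]+c*P[1],P[2]])
E
cat > a.py <<'E'
import h;from h import *
C=[(T,tz(83,99),(140,262)),(T,tz(41,433),(-118,262)),(T,tz(668,495),(-118,-205)),
(S,sz(28,176),(140,-205)),(S,sz(243,130),(-118,-205)),(S,sz(331,529),(-118,262)),(S,sz(95,582),(140,262))]
W=[onz(c,uv,12) for c,uv,_ in C]
def f(p):
    h.st=p; return np.concatenate([(s2w((*q,12))-w)[:2] for w,(_,_,q) in zip(W,C)])
r=least_squares(f,[600,0,0]); print(r.x,r.fun.reshape(-1,2).round(1)); h.st=r.x; np.save("st.npy",r.x)
P=lambda n,p:print(n,p.round(1),w2s(p).round(1))
for n,a,b in [("handle end", (423,505),(314,231)),("lever end",(416,558),(350,224)),]:
    P(n,tri([ray(T,tz(*a)),ray(S,sz(*b))]))
P("bar rear far top",onz(T,tz(529,241),58));P("bar rear near",onz(T,tz(525,306),58))
P("bar rear S far",onz(S,sz(116,246),58));P("bar rear near",onz(S,sz(160,238),58))
for u,v in [(105,198),(122,198),(117,250),(100,248)]:P("stop T",onz(T,tz(u,v),82))
for u,v in [(166,513),(201,506),(170,525),(204,519)]:P("stop S",onz(S,sz(u,v),82))
for y in (0,):
  P("guard",s2w((-150,-50,266)))
P("jaw tip",onz(T,tz(442,281),75))
E
python3 a.py
```

```text
[ 7.49228218e+02  2.46789998e+01 -7.10977542e-02] [[ 1.9 -0.2]
 [ 0.3  1. ]
 [ 0.1 -4.3]
 [ 0.8 -1.3]
 [-2.1 -0.5]
 [-2.6  2.8]
 [ 1.5  2.6]]
handle end [585.8  11.4 148. ] [-162.   -24.9  148. ]
lever end [549.5  15.4 151.4] [-198.6  -23.4  151.4]
bar rear far top [792.7 -59.2  58. ] [ 49.3 -80.6  58. ]
bar rear near [744.5 -57.3  58. ] [  1.1 -82.1  58. ]
bar rear S far [791.4 -61.6  58. ] [ 48.2 -83.1  58. ]
bar rear near [742.9 -56.5  58. ] [ -0.6 -81.4  58. ]
stop T [808.4 244.   82. ] [ 43.4 223.   82. ]
stop T [808.8 231.9  82. ] [ 44.7 211.   82. ]
stop T [770.6 233.6  82. ] [  6.5 209.9  82. ]
stop T [771.7 245.6  82. ] [  6.7 222.   82. ]
stop S [809.  232.6  82. ] [ 44.8 211.7  82. ]
stop S [773.3 235.9  82. ] [  9.  212.4  82. ]
stop S [808.1 245.2  82. ] [ 43.1 224.1  82. ]
stop S [773.8 249.2  82. ] [  8.6 225.7  82. ]
guard [596.1 -14.5 266. ] [-150.  -50.  266.]
jaw tip [756.8   2.9  75. ] [  9.1 -21.2  75. ]
```

```bash
cat >> h.py <<'E'
from scipy.spatial.transform import Rotation as Ro
def RT(t): return Ro.from_euler('xyz',[np.pi,-t,st[2]])
OFF=np.array([-9.5,0,22.])
def plan(corner,t=.66,off=OFF,o=None):
    from plant import get_obs
    o=o or get_obs(); R=Ro.from_euler('xyz',o["tcp_rot"]); p=np.array(o["tool_pos"])
    R2=RT(t); print("t",o["time"],"F",o["contact_force"].round(1),"w",round(o["grip_width"],1),"corner now",w2s(p+R.apply(off)).round(1))
    print("rot/8deg",np.degrees((R.inv()*R2).as_rotvec()).round(2)/8)
    q=s2w(corner)-R2.apply(off)
    print("after-rot shift/60",(R2.inv().apply(q-p)/60).round(3),"now-frame",(R.inv().apply(q-p)/60).round(3),"tcp",q.round(1))
E
python3 - <<'E'
from h import *
plan((-190,-23.5,195))
E
```

```text
t 0.15 F [-0.2  0.2  0.1] w 92.1 corner now [-494.9 -538.9  193.8]
rot/8deg [-1.22625  4.62125  3.55625]
after-rot shift/60 [ 3.852 -8.512  2.939] now-frame [ 8.413 -5.015 -0.033] tcp [552.1  15.2 218.2]
```

Call:
carry_out(
  xyz=[
    [0, 0, -0.1],
    [0, 0, -0.1],
    [0, 0, -0.1],
    [0, 0, 0],
    [0, 0, 0],
    [0, 0, 0],
    [0, 0, 0],
    [0, 0, 0],
  ],
  dr=[
    [-0.153, 0.578, 0.445],
    [-0.153, 0.578, 0.445],
    [-0.153, 0.578, 0.445],
    [-0.153, 0.578, 0.445],
    [-0.153, 0.578, 0.445],
    [-0.153, 0.578, 0.445],
    [-0.153, 0.578, 0.445],
    [-0.153, 0.578, 0.445],
  ],
  gripper=-1,
)

```text
time: 1.15
tool_pos: [224.3, -474.2, 234.2]
tcp_rot: [-3.141, -0.663, -0.074]
contact_force: [-0.4, 0.7, 0.4]
grip_width: 16.3
```

```bash
python3 - <<'E'
from h import *
plan((-200,-23.5,195))
E
```

```text
t 1.15 F [-0.4  0.7  0.4] w 16.3 corner now [-482.2 -534.9  211. ]
rot/8deg [ 0.01125 -0.0225  -0.01625]
after-rot shift/60 [ 3.553 -8.523  3.094] now-frame [ 3.524 -8.536  3.092] tcp [542.1  15.9 218.2]
```

Call:
carry_out(
  xyz=[
    [0.22, -0.53, 0.19],
    [0.22, -0.53, 0.19],
    [0.22, -0.53, 0.19],
    [0.22, -0.53, 0.19],
    [0.22, -0.53, 0.19],
    [0.22, -0.53, 0.19],
    [0.22, -0.53, 0.19],
    [0.22, -0.53, 0.19],
  ],
  dr=[
    [0, 0, 0],
    [0, 0, 0],
    [0, 0, 0],
    [0, 0, 0],
    [0, 0, 0],
    [0, 0, 0],
    [0, 0, 0],
    [0, 0, 0],
  ],
)

```text
time: 2.15
tool_pos: [381.9, -229.3, 226.9]
tcp_rot: [3.141, -0.661, -0.072]
contact_force: [-0.1, -0.2, -0.8]
grip_width: 0.6
```

```bash
python3 - <<'E'
from h import *
plan((-200,-23.5,195))
E
```

```text
t 2.15 F [-0.1 -0.2 -0.8] w 0.6 corner now [-342.3 -279.5  203.7]
rot/8deg [ 0.0075 -0.005  -0.0025]
after-rot shift/60 [ 1.786 -4.266  1.569] now-frame [ 1.783 -4.268  1.566] tcp [542.1  15.9 218.2]
```

Call:
carry_out(
  xyz=[
    [0.22, -0.53, 0.195],
    [0.22, -0.53, 0.195],
    [0.22, -0.53, 0.195],
    [0.22, -0.53, 0.195],
    [0.22, -0.53, 0.195],
    [0.22, -0.53, 0.195],
    [0.22, -0.53, 0.195],
    [0.22, -0.53, 0.195],
  ],
  dr=[
    [0, 0, 0],
    [0, 0, 0],
    [0, 0, 0],
    [0, 0, 0],
    [0, 0, 0],
    [0, 0, 0],
    [0, 0, 0],
    [0, 0, 0],
  ],
)

```text
time: 3.15
tool_pos: [540.7, 14.7, 217.6]
tcp_rot: [3.141, -0.661, -0.071]
contact_force: [-0.1, -1.1, -0.6]
grip_width: 0.4
```

```bash
python3 - <<'E'
from h import *
from plant import capture
for n in("scene","top","wrist"):
    c=capture(n); cv2.imwrite(f"pics/{n}1.png",c["image"]); pickle.dump(c,open(f"{n}1.pkl","wb"))
a=cv2.imread("pics/scene1.png");b=cv2.imread("pics/wrist1.png")
cv2.imwrite("pics/c1.png",np.hstack([cv2.resize(a[150:425,180:400],(384,480),interpolation=cv2.INTER_CUBIC),cv2.resize(b,(400,300))[:, :400] if 0 else cv2.copyMakeBorder(cv2.resize(b,(400,300)),0,180,0,0,0)]))
plan((-147,-23.5,158))
E
```

```text
t 3.3 F [-0.2  0.9 -0. ] w 0.3 corner now [-201.7  -24.5  194. ]
rot/8deg [-0.01     0.0025   0.02375]
after-rot shift/60 [ 0.352 -0.016  1.033] now-frame [ 0.353 -0.013  1.033] tcp [595.   12.1 181.2]
```

View pics/c1.png

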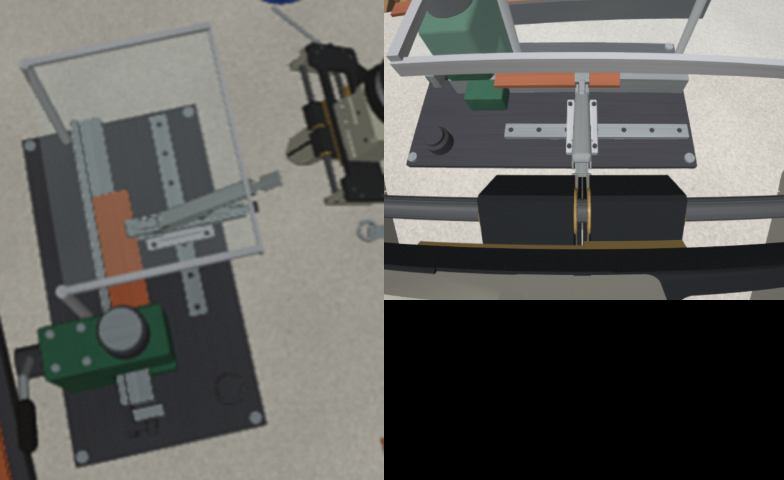

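The wrist view shows the closed fingertips (column ~582) in line with the handle (column ~580), and the guard edge beyond at row ~65. Going in under the edge now.

Call:
carry_out(
  xyz=[
    [0.08, 0, 0.25],
    [0.09, 0, 0.26],
    [0.09, 0, 0.26],
    [0.09, 0, 0.26],
    [0, 0, 0],
  ],
  dr=[
    [0, 0, 0],
    [0, 0, 0],
    [0, 0, 0],
    [0, 0, 0],
    [0, 0, 0],
  ],
)

```text
time: 3.92
tool_pos: [596.4, 8.3, 188.7]
tcp_rot: [-3.14, -0.648, -0.072]
contact_force: [-1.4, -0.6, -0.1]
grip_width: 0.5
```

```bash
python3 - <<'E'
from h import *
plan((-154,-23.5,120))
plan((-160,-23.5,92))
E
```

```text
t 3.925 F [-1.4 -0.6 -0.1] w 0.5 corner now [-145.6  -27.2  165.5]
rot/8deg [-0.00625  0.08625 -0.0025 ]
after-rot shift/60 [-0.58  -0.061  0.51 ] now-frame [-0.574 -0.061  0.517] tcp [588.   12.6 143.2]
t 3.925 F [-1.4 -0.6 -0.1] w 0.5 corner now [-145.6  -27.2  165.5]
rot/8deg [-0.00625  0.08625 -0.0025 ]
after-rot shift/60 [-0.945 -0.061  0.818] now-frame [-0.935 -0.06   0.829] tcp [582.   13.  115.2]
```

Call:
carry_out(
  xyz=[
    [0, 0, 0],
  ],
  dr=[
    [0, 0, 0],
  ],
)

```text
time: 4.05
tool_pos: [595.4, 8.8, 189.1]
tcp_rot: [-3.14, -0.648, -0.071]
contact_force: [-0.5, -0.0, 0.1]
grip_width: 0.1
```

```bash
python3 - <<'E'
from h import *
from plant import capture,get_obs
o=get_obs();print(o["joint_positions"].round(3),o["dq"].round(3),o["tau"].round(2),o["moment"].round(2))
for n in("scene","top","wrist"):
    c=capture(n); cv2.imwrite(f"pics/{n}2.png",c["image"]); pickle.dump(c,open(f"{n}2.pkl","wb"))
a=cv2.imread("pics/scene2.png");b=cv2.imread("pics/wrist2.png")
cv2.imwrite("pics/c2.png",np.hstack([cv2.resize(a[200:400,200:360],(384,480),interpolation=cv2.INTER_CUBIC), cv2.copyMakeBorder(cv2.resize(b,(400,300)),0,180,0,0,0)]))
plan((-160,-23.5,92))
E
```

```text
[-0.137  0.229  1.985  0.146  0.283  1.378] [ 0.004 -0.01   0.006  0.    -0.001  0.002] [-1.400e-01 -3.445e+01 -2.243e+01  1.900e-01 -2.850e+00  2.000e-02] [0.05 0.37 0.02]
t 4.2 F [-0.1 -0.4 -0.1] w 0.5 corner now [-146.5  -26.6  166.2]
rot/8deg [-0.01     0.08     0.00125]
after-rot shift/60 [-0.94  -0.052  0.837] now-frame [-0.93  -0.051  0.848] tcp [582.   13.  115.2]
```

View pics/c2.png

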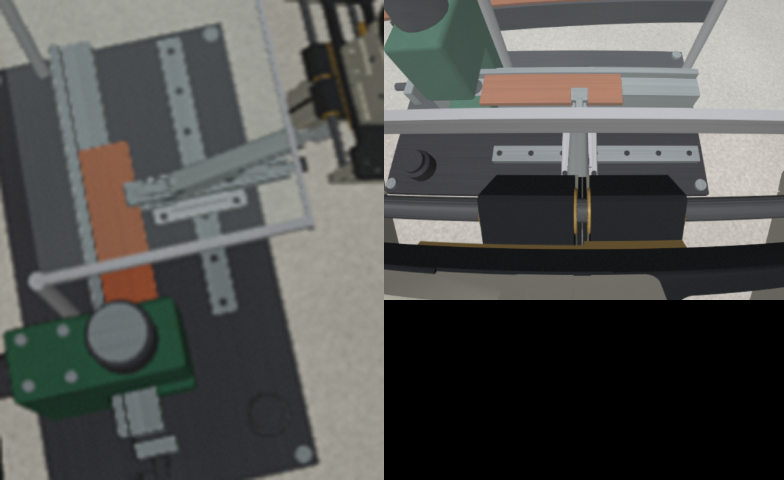

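The wrist view shows the handle at column ~579, just left of the fingertips (582). Joint 5 is at 0.283 with a limit of 0.28, so it is the joint range that held the arm back. I'll ease the tilt to about 31°.

```bash
python3 - <<'E'
from h import *
plan((-151,-23.5,165),t=.54)
E
```

```text
t 4.2 F [-0.1 -0.4 -0.1] w 0.5 corner now [-146.5  -26.6  166.2]
rot/8deg [-0.00875 -0.78     0.00125]
after-rot shift/60 [-0.033 -0.052 -0.006] now-frame [-0.032 -0.052 -0.01 ] tcp [593.8  12.2 188.8]
```

Call:
carry_out(
  xyz=[
    [-0.03, -0.05, 0],
    [0, 0, 0],
    [0, 0, 0],
  ],
  dr=[
    [0, -0.4, 0],
    [0, -0.38, 0],
    [0, 0, 0],
  ],
)

```text
time: 4.58
tool_pos: [595.3, 12.0, 189.0]
tcp_rot: [-3.141, -0.542, -0.071]
contact_force: [0.2, -0.3, -0.3]
grip_width: 0.6
```

```bash
python3 - <<'E'
from h import *
from plant import get_obs
print(get_obs()["joint_positions"].round(3))
plan((-151,-23.5,150),t=.54)
plan((-160,-23.5,92),t=.54)
E
```

```text
[-0.125  0.249  1.889  0.065  0.464  1.467]
t 4.575 F [ 0.2 -0.3 -0.3] w 0.6 corner now [-149.4  -23.6  165.3]
rot/8deg [-0.00875 -0.01375  0.0025 ]
after-rot shift/60 [-0.153 -0.002  0.206] now-frame [-0.153 -0.002  0.205] tcp [593.8  12.2 173.8]
t 4.575 F [ 0.2 -0.3 -0.3] w 0.6 corner now [-149.4  -23.6  165.3]
rot/8deg [-0.00875 -0.01375  0.0025 ]
after-rot shift/60 [-0.778 -0.002  0.958] now-frame [-0.78  -0.001  0.956] tcp [584.8  12.8 115.8]
```

Call:
carry_out(
  xyz=[
    [-0.1, 0, 0.12],
    [-0.1, 0, 0.12],
    [-0.1, 0, 0.12],
    [-0.1, 0, 0.12],
    [-0.1, 0, 0.12],
  ],
  dr=[
    [0, 0, 0],
    [0, 0, 0],
    [0, 0, 0],
    [0, 0, 0],
    [0, 0, 0],
  ],
)

```text
time: 5.2
tool_pos: [587.2, 12.5, 141.1]
tcp_rot: [-3.14, -0.54, -0.071]
contact_force: [-3.7, -0.1, 4.1]
grip_width: 0.6
```

```bash
python3 - <<'E'
from h import *
from plant import get_obs,capture
print(get_obs()["joint_positions"].round(3))
c=capture("wrist"); cv2.imwrite("pics/w3.png",c["image"])
plan((-160,-23.5,92),t=.54)
E
```

```text
[-0.126  0.31   1.969  0.092  0.325  1.437]
t 5.25 F [-2.3  0.3  1.8] w 0.4 corner now [-158.6  -23.6  116.2]
rot/8deg [-0.01     0.01875  0.     ]
after-rot shift/60 [-0.229 -0.002  0.333] now-frame [-0.228 -0.002  0.333] tcp [584.8  12.8 115.8]
```

View pics/w3.png

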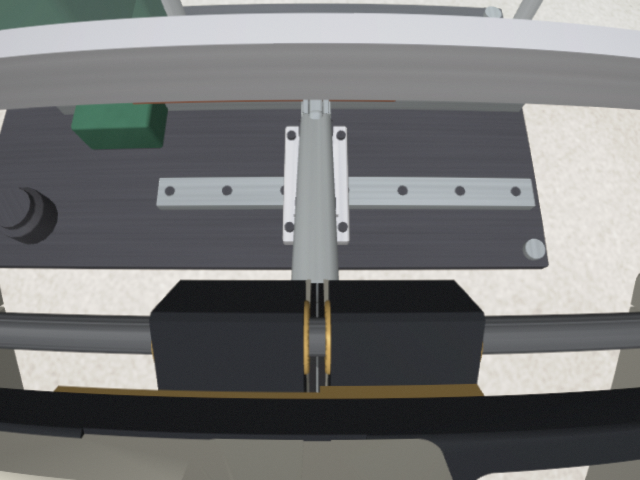

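```bash
python3 - <<'E'
from h import *
plan((-160,-23.5,94),t=.43)
E
```

```text
t 5.25 F [-2.3  0.3  1.8] w 0.4 corner now [-158.6  -23.6  116.2]
rot/8deg [-0.01    -0.77     0.00125]
after-rot shift/60 [-0.136 -0.002  0.34 ] now-frame [-0.171 -0.002  0.324] tcp [587.4  12.6 118. ]
```

Call:
carry_out(
  xyz=[
    [0, 0, 0],
    [-0.05, 0, 0.11],
    [-0.05, 0, 0.11],
    [-0.04, 0, 0.11],
  ],
  dr=[
    [0, -0.3, 0],
    [0, -0.25, 0],
    [0, -0.22, 0],
    [0, 0, 0],
  ],
)

```text
time: 5.75
tool_pos: [586.1, 12.9, 119.1]
tcp_rot: [-3.14, -0.426, -0.07]
contact_force: [-14.8, 1.0, 8.5]
grip_width: 0.3
```

```bash
python3 - <<'E'
from h import *
from plant import get_obs,capture
print(get_obs()["joint_positions"].round(3))
c=capture("wrist"); cv2.imwrite("pics/w4.png",c["image"])
plan((-160,-23.5,92),t=.43)
E
```

```text
[-0.121  0.366  1.894  0.051  0.456  1.479]
t 5.8 F [-9.2 -0.2  4.9] w 0.7 corner now [-162.   -23.3   94. ]
rot/8deg [-0.0125  0.0375  0.005 ]
after-rot shift/60 [0.015 0.003 0.043] now-frame [0.015 0.003 0.043] tcp [587.4  12.6 116. ]
```

View pics/w4.png

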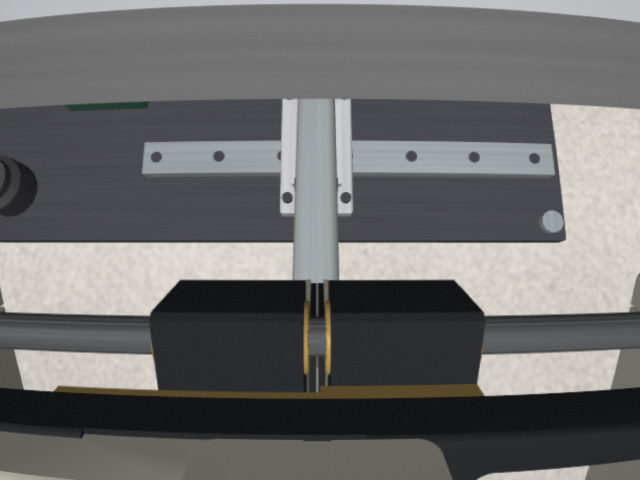

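Call:
carry_out(
  xyz=[
    [-0.06, 0, 0.03],
    [-0.03, 0, 0.06],
    [-0.03, 0, 0.05],
    [0, 0, 0],
  ],
  dr=[
    [0, 0, 0],
    [0, 0, 0],
    [0, 0, 0],
    [0, 0, 0],
  ],
)

```text
time: 6.3
tool_pos: [583.0, 13.1, 108.1]
tcp_rot: [-3.14, -0.426, -0.071]
contact_force: [-9.9, 0.2, 4.5]
grip_width: 0.1
```

```bash
python3 - <<'E'
from h import *
plan((-160,-23.5,92),t=.43)
E
```

```text
t 6.3 F [-9.9  0.2  4.5] w 0.1 corner now [-164.6  -23.4   84.1]
rot/8deg [-0.01125  0.0275   0.00375]
after-rot shift/60 [ 0.122  0.002 -0.088] now-frame [ 0.122  0.002 -0.088] tcp [587.4  12.6 116. ]
```

```bash
python3 - <<'E'
from h import *
from plant import capture
for n in("scene","top"):
    c=capture(n); cv2.imwrite(f"pics/{n}5.png",c["image"]); pickle.dump(c,open(f"{n}5.pkl","wb"))
a=cv2.imread("pics/scene5.png");b=cv2.imread("pics/top5.png")
cv2.imwrite("pics/c5.png",np.hstack([cv2.resize(a[220:340,230:350],(400,400),interpolation=cv2.INTER_CUBIC),cv2.resize(b[170:270,270:370],(400,400),interpolation=cv2.INTER_CUBIC)]))
E
```

```text
(no output)
```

View pics/c5.png

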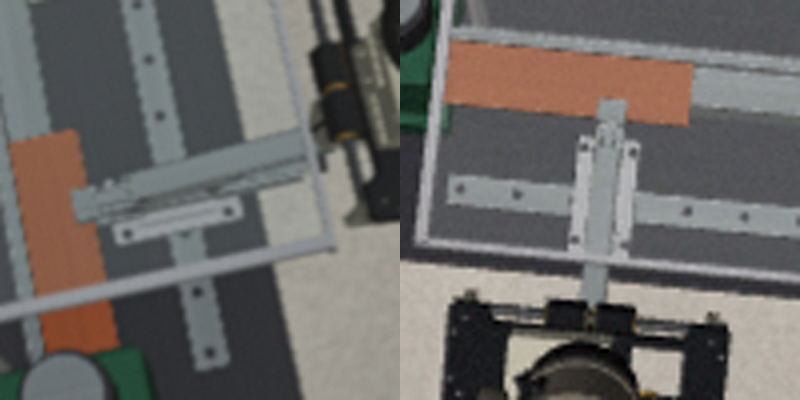

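```bash
python3 - <<'E'
from h import *
from plant import capture,get_obs
o=get_obs();print(o["joint_positions"].round(3),o["moment"].round(2),o["contact_force"].round(1))
c=capture("wrist"); cv2.imwrite("pics/w6.png",c["image"])
pickle.dump(c,open("w6.pkl","wb"))
print(w2s(c["pose"][:3,3]))
for z in(92,98): print(z,w2s(onz(c,(316,280),z)).round(1))
print("guard in wrist px",proj(c,s2w((-150,-50,266))),proj(c,s2w((-150,-50,283))))
for x,z in((-175,92),(-160,92),(-100,92),(-80,92)):print(x,proj(c,s2w((x,-33.5,z))),proj(c,s2w((x,-13.5,z))))
E
```

```text
[-0.122  0.379  1.914  0.055  0.423  1.474] [0.08 1.51 0.01] [-10.5   0.8   6.2]
[-173.07978148  -22.72715052  290.31163313]
92 [-157.2  -22.4   92. ]
98 [-157.7  -22.4   98. ]
guard in wrist px [669.89530232   1.09721379] [318.1911568  240.27850812]
-175 [339.92854065 318.28107323] [296.87747533 318.24871544]
-160 [339.70987143 285.98609919] [297.11796412 285.95168153]
-100 [338.63816849 164.26468727] [298.23524662 164.22411349]
-80 [338.22866686 126.83149912] [298.64693091 126.78946348]
```

View pics/w6.png

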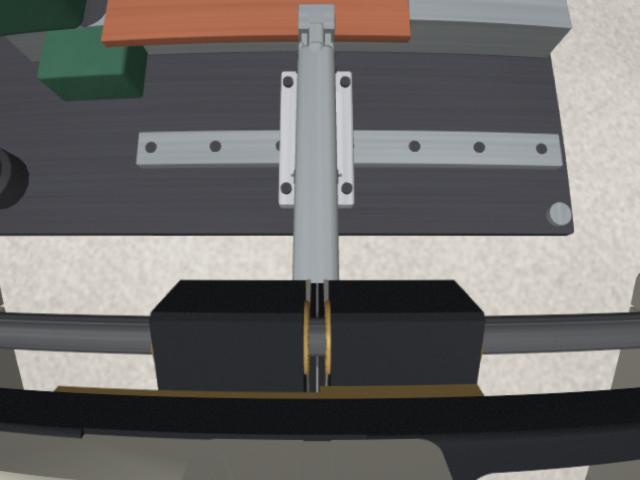

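Call:
carry_out(
  xyz=[
    [-0.04, 0, 0.02],
    [-0.02, 0, 0.04],
    [0, 0, 0],
  ],
  dr=[
    [0, 0, 0],
    [0, 0, 0],
    [0, 0, 0],
  ],
)

```text
time: 6.82
tool_pos: [582.8, 13.0, 104.2]
tcp_rot: [-3.14, -0.43, -0.071]
contact_force: [-3.2, -0.2, 1.6]
grip_width: 0.3
```

```bash
python3 - <<'E'
from h import *
from plant import get_obs,capture
o=get_obs();print(o["joint_positions"].round(3),o["moment"].round(2),o["contact_force"].round(1))
plan((-160,-23.5,92),t=.43)
for n in("scene","wrist"):
    c=capture(n); cv2.imwrite(f"pics/{n}7.png",c["image"]); pickle.dump(c,open(f"{n}7.pkl","wb"))
a=cv2.imread("pics/scene7.png");b=cv2.imread("pics/wrist7.png")
S2=load("scene7.pkl")
for x in(-40,-100,-140):print(x,[proj(S2,s2w((x,y,92))).round(1) for y in(-33.5,-13.5)], 'lower54',proj(S2,s2w((x,-14.5,54))).round(1))
cv2.imwrite("pics/c7.png",cv2.resize(a[225:315,240:340],(800,720)[:1]+(600,) if 0 else (660,594),interpolation=cv2.INTER_CUBIC))
E
```

```text
[-0.122  0.385  1.922  0.057  0.406  1.471] [ 0.05  0.72 -0.01] [-3.2 -0.2  1.6]
t 6.825 F [-3.2 -0.2  1.6] w 0.3 corner now [-164.6  -23.5   80.2]
rot/8deg [-0.01     0.00125  0.0025 ]
after-rot shift/60 [ 0.152  0.    -0.146] now-frame [ 0.152  0.    -0.146] tcp [587.4  12.6 116. ]
-40 [array([271.8, 270.5]), array([273.5, 278.7])] lower54 [274.8 282.4]
-100 [array([297.2, 265. ]), array([299. , 273.2])] lower54 [299.7 277. ]
-140 [array([314.1, 261.4]), array([316. , 269.5])] lower54 [316.2 273.4]
```

View pics/c7.png

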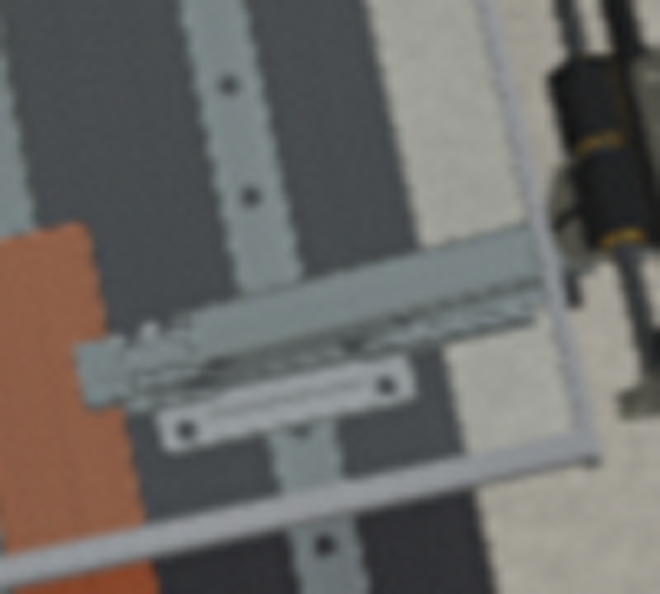

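Call:
carry_out(
  xyz=[
    [-0.02, 0, 0.045],
    [-0.02, 0, 0.045],
    [0, 0, 0],
  ],
  dr=[
    [0, 0, 0],
    [0, 0, 0],
    [0, 0, 0],
  ],
)

```text
time: 7.3
tool_pos: [584.5, 12.6, 98.9]
tcp_rot: [-3.141, -0.433, -0.071]
contact_force: [0.6, -0.1, -0.1]
grip_width: 0.1
```

```bash
python3 - <<'E'
from h import *
from plant import get_obs,capture
o=get_obs();print(o["joint_positions"].round(3),o["moment"].round(2),o["contact_force"].round(1))
plan((-160,-23.5,92),t=.43)
c=capture("wrist"); cv2.imwrite("pics/w8.png",c["image"]); 
E
```

```text
[-0.122  0.396  1.926  0.06   0.389  1.469] [0.05 0.27 0.04] [ 0.6 -0.1 -0.1]
t 7.3 F [ 0.6 -0.1 -0.1] w 0.1 corner now [-162.9  -23.7   75. ]
rot/8deg [-0.0075  -0.02125  0.00125]
after-rot shift/60 [ 0.163 -0.004 -0.238] now-frame [ 0.164 -0.004 -0.237] tcp [587.4  12.6 116. ]
```

View pics/w8.png

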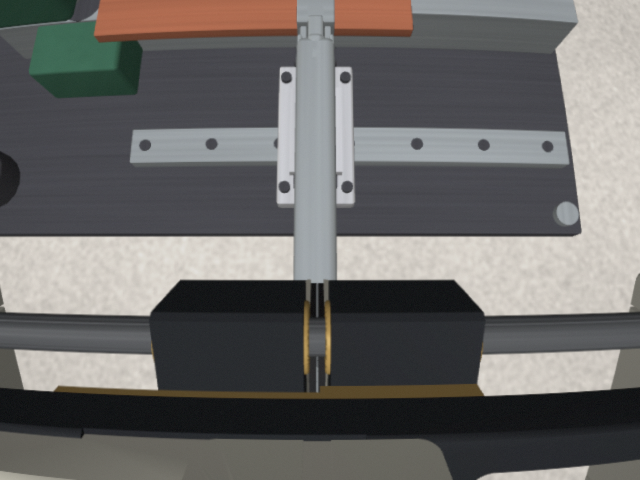

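```bash
python3 - <<'E'
from h import *
from plant import capture,get_obs
o=get_obs();R=Ro.from_euler('xyz',o["tcp_rot"]);p=o["tool_pos"]
c=capture("wrist")
for v in ([0,0,0],[0,0,22],[9.5,0,22],[-9.5,0,22],[9.5,19,22],[9.5,0,-40],[37.5,95,-44],[37.5,0,-44]):
    print(v,proj(c,p+R.apply(v)).round(0),w2s(p+R.apply(v)).round(0))
P=np.linalg.inv(c["pose"]);print("cam in tool",R.inv().apply(c["pose"][:3,3]-p).round(0))
for n in("scene","top"):
    c=capture(n); cv2.imwrite(f"pics/{n}9.png",c["image"]); pickle.dump(c,open(f"{n}9.pkl","wb"))
    for v in ([0,0,22],[9.5,0,22]): print(n,proj(c,p+R.apply(v)).round(1))
a=cv2.imread("pics/scene9.png");b=cv2.imread("pics/top9.png")
cv2.imwrite("pics/c9.png",np.hstack([cv2.resize(a[220:320,250:350],(400,400),interpolation=cv2.INTER_CUBIC),cv2.resize(b[170:270,270:370],(400,400),interpolation=cv2.INTER_CUBIC)]))
E
```

```text
[0, 0, 0] [318. 295.] [-164.  -24.   99.]
[0, 0, 22] [318. 278.] [-154.  -24.   79.]
[9.5, 0, 22] [318. 259.] [-146.  -24.   83.]
[-9.5, 0, 22] [318. 296.] [-163.  -24.   75.]
[9.5, 19, 22] [358. 259.] [-146.  -43.   83.]
[9.5, 0, -40] [319. 313.] [-172.  -24.  139.]
[37.5, 95, -44] [612. 235.] [-148. -119.  155.]
[37.5, 0, -44] [319. 234.] [-148.  -24.  155.]
cam in tool [  68.   -1. -169.]
scene [321.1 265.6]
scene [317.5 265.9]
top [318.  247.5]
top [318.2 244.4]
```

View pics/c9.png

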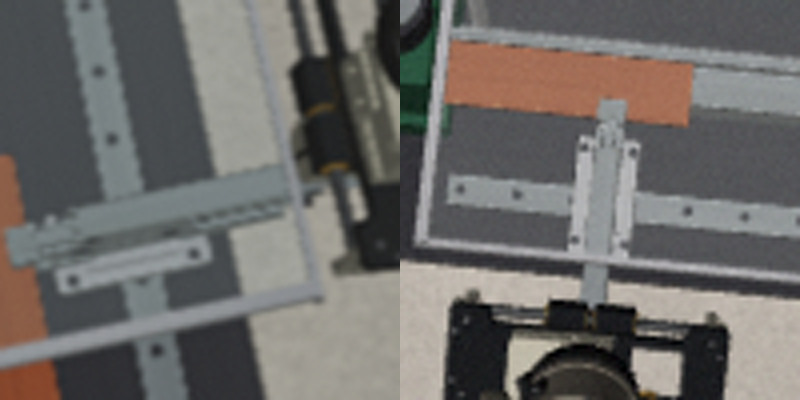

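```bash
python3 - <<'E'
import cv2,numpy as np
a=cv2.imread("pics/w8.png")[230:410,240:400];b=cv2.imread("pics/w4.png")[230:410,240:400]
cv2.imwrite("pics/w8z.png",np.hstack([cv2.resize(x,(400,450),interpolation=cv2.INTER_CUBIC) for x in(b,a)]))
E
```

```text
(no output)
```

View pics/w8z.png

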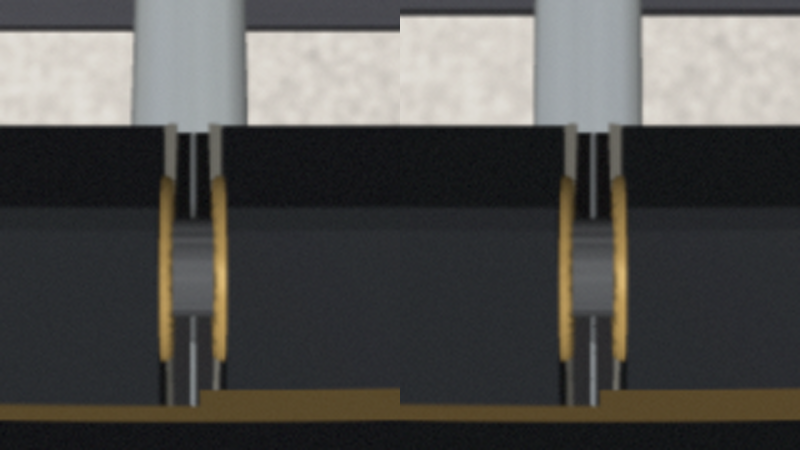

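```bash
python3 - <<'E'
import cv2
cv2.imwrite("pics/w0z.png",cv2.resize(cv2.imread("pics/wrist0.png")[260:420,60:560],(800,256*1),interpolation=cv2.INTER_CUBIC))
E
```

```text
(no output)
```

View pics/w0z.png

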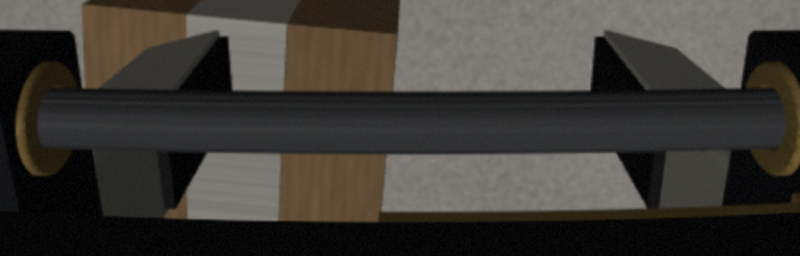

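Call:
carry_out(
  xyz=[
    [0, 0, -0.25],
    [0, 0, -0.25],
    [-0.2, 0, -0.3],
    [0, 0, 0],
  ],
  dr=[
    [0, 0, 0],
    [0, 0, 0],
    [0, 0, 0],
    [0, 0, 0],
  ],
)

```text
time: 8.0
tool_pos: [552.8, 15.0, 139.5]
tcp_rot: [-3.141, -0.435, -0.071]
contact_force: [-0.2, 0.1, 0.2]
grip_width: 0.2
```

```bash
python3 - <<'E'
from h import *
from plant import capture,get_obs
plan((-160,-23.5,92),t=.43)
for n in("scene","top","wrist"):
    c=capture(n); cv2.imwrite(f"pics/{n}10.png",c["image"]); pickle.dump(c,open(f"{n}10.pkl","wb"))
S2=load("scene10.pkl")
for x in(-40,-100,-140,-175):print(x,[((proj(S2,s2w((x,y,92)))-[250,220])*4).round(0) for y in(-33.5,-13.5)], 'lower54',((proj(S2,s2w((x,-14.5,54)))-[250,220])*4).round(0))
a=cv2.imread("pics/scene10.png");b=cv2.imread("pics/wrist10.png")
cv2.imwrite("pics/c10.png",np.hstack([cv2.resize(a[220:320,250:350],(400,400),interpolation=cv2.INTER_CUBIC),cv2.copyMakeBorder(cv2.resize(b,(400,300)),0,100,0,0,0)]))
E
```

```text
t 8.0 F [-0.2  0.1  0.2] w 0.2 corner now [-194.6  -23.6  115.5]
rot/8deg [-0.00875 -0.035    0.00375]
after-rot shift/60 [ 0.362 -0.002  0.597] now-frame [ 0.359 -0.001  0.599] tcp [587.4  12.6 116. ]
-40 [array([ 87., 202.]), array([ 94., 235.])] lower54 [ 99. 249.]
-100 [array([189., 180.]), array([196., 213.])] lower54 [199. 228.]
-140 [array([256., 166.]), array([264., 198.])] lower54 [265. 214.]
-175 [array([315., 153.]), array([323., 185.])] lower54 [322. 201.]
```

View pics/c10.png

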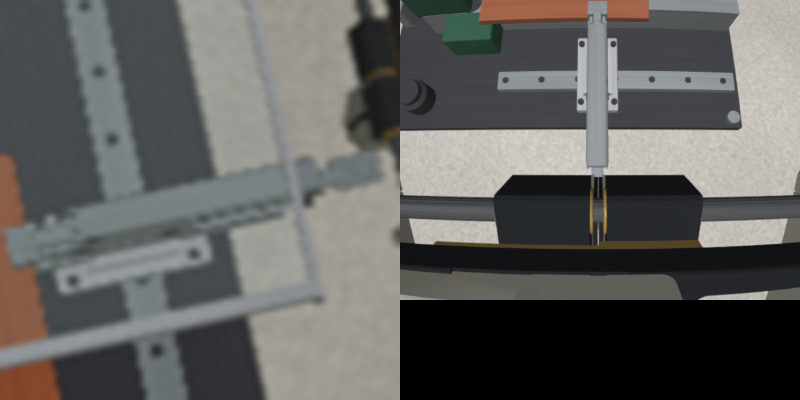

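```bash
python3 - <<'E'
from h import *
b=cv2.imread("pics/top10.png");a=cv2.imread("pics/scene10.png");w=cv2.imread("pics/wrist10.png")
cv2.imwrite("pics/c11.png",np.hstack([cv2.resize(a[245:285,310:350],(400,400),interpolation=cv2.INTER_CUBIC),cv2.resize(b[225:265,300:340],(400,400),interpolation=cv2.INTER_CUBIC)]))
cv2.imwrite("pics/w10z.png",cv2.resize(w[150:330,220:420],(800,720)[:1]+(600,) if 0 else (660,594),interpolation=cv2.INTER_CUBIC))
E
```

```text
(no output)
```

View pics/c11.png

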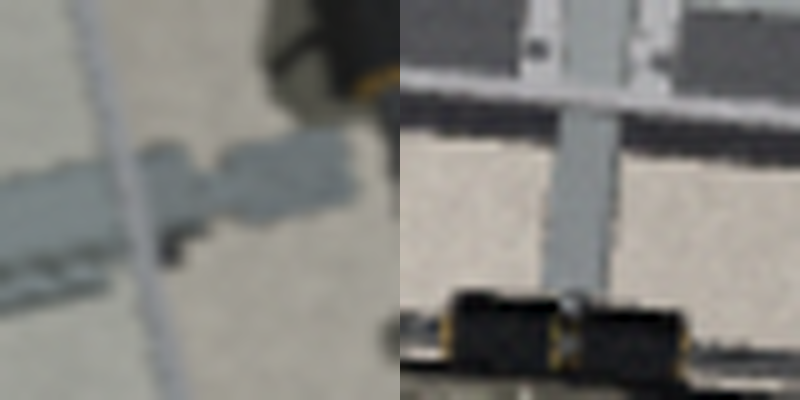

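View pics/w10z.png

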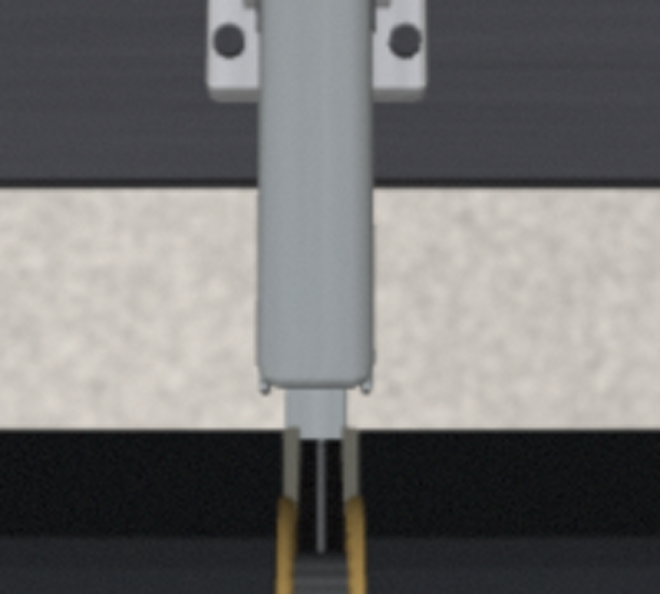

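```bash
python3 - <<'E'
from h import *
W=load("wrist10.pkl");S2=load("scene10.pkl");T2=load("top10.pkl")
uw=(220+315/3.3,150+387/3.3);us=(330.0,263.5)
for z in(80,86,92):print(z,w2s(onz(W,uw,z)).round(1),w2s(onz(S2,us,z)).round(1))
P=tri([ray(W,uw),ray(S2,us)]);print(w2s(P).round(1))
print("base edge x",w2s(onz(W,(316,150+185/3.3),12)).round(1))
print("pred base edge",proj(W,s2w((-118,-24,12))))
print("lever end scene", w2s(onz(S2,(310+353/10,245+170/10),76)).round(1))
E
```

```text
80 [-175.5  -22.3   80. ] [-175.6  -23.8   80. ]
86 [-176.3  -22.4   86. ] [-175.2  -22.1   86. ]
92 [-177.   -22.4   92. ] [-174.8  -20.4   92. ]
[-175.7  -22.6   83.6]
base edge x [-121.   -22.5   12. ]
pred base edge [317.95467587 202.19131924]
lever end scene [-211.7  -20.5   76. ]
```

Call:
carry_out(
  xyz=[
    [0, 0, 0],
    [0, 0, 0],
    [0, 0, 0],
    [0, 0, 0],
  ],
  dr=[
    [0, 0, 0],
    [0, 0, 0],
    [0, 0, 0],
    [0, 0, 0],
  ],
  gripper=-0.04,
)

```text
time: 8.65
tool_pos: [553.1, 14.9, 137.4]
tcp_rot: [-3.14, -0.432, -0.071]
contact_force: [0.1, -0.2, -0.9]
grip_width: 35.7
```

```bash
python3 - <<'E'
from h import *
plan((-170,-22.5,64),t=.435)
E
```

```text
t 8.65 F [ 0.1 -0.2 -0.9] w 35.7 corner now [-194.4  -23.6  113.5]
rot/8deg [-0.00875  0.02125  0.0025 ]
after-rot shift/60 [ 0.02  -0.02   0.918] now-frame [ 0.023 -0.018  0.918] tcp [577.4  14.4  88. ]
```

Call:
carry_out(
  xyz=[
    [0, -0.02, 0.1],
    [0.02, 0, 0.2],
    [0, 0, 0.2],
    [0, 0, 0.2],
    [0, 0, 0.2],
    [0, 0, 0],
  ],
  dr=[
    [0, 0, 0],
    [0, 0, 0],
    [0, 0, 0],
    [0, 0, 0],
    [0, 0, 0],
    [0, 0, 0],
  ],
)

```text
time: 9.4
tool_pos: [576.5, 14.5, 87.7]
tcp_rot: [-3.14, -0.43, -0.071]
contact_force: [0.0, -0.2, 1.0]
grip_width: 44.0
```

```bash
python3 - <<'E'
from h import *
from plant import capture,get_obs
print(get_obs()["joint_positions"].round(3))
plan((-170,-22.5,64),t=.435)
a=capture("scene")["image"];b=capture("wrist")["image"]
cv2.imwrite("pics/c12.png",np.hstack([cv2.resize(a[220:320,250:350],(400,400),interpolation=cv2.INTER_CUBIC),cv2.copyMakeBorder(cv2.resize(b,(400,300)),0,100,0,0,0)]))
E
```

```text
[-0.12   0.404  1.955  0.063  0.354  1.467]
t 9.4 F [ 0.  -0.2  1. ] w 44.0 corner now [-171.   -22.4   63.8]
rot/8deg [-0.00875  0.035    0.00125]
after-rot shift/60 [0.015 0.001 0.003] now-frame [0.015 0.001 0.003] tcp [577.4  14.4  88. ]
```

View pics/c12.png

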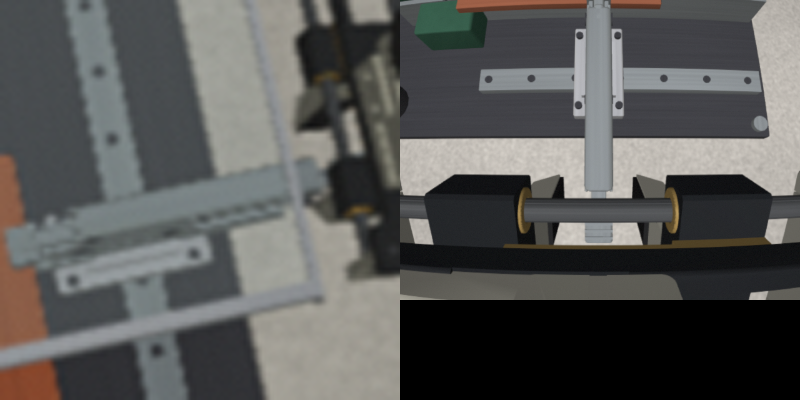

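The wrist view shows the two pads (columns ~545 and ~650) on either side of the handle end (585-612, row 190). Sliding left.

Call:
carry_out(
  xyz=[
    [0.07, -0.1, 0.03],
    [0, -0.12, 0],
    [0, -0.1, 0],
    [0, -0.12, 0],
    [0, -0.12, 0],
    [0, -0.12, 0],
  ],
  dr=[
    [0, 0, 0],
    [0, 0, 0],
    [0, 0, 0],
    [0, 0, 0],
    [0, 0, 0],
    [0, 0, 0],
  ],
)

```text
time: 10.25
tool_pos: [584.2, 55.4, 89.2]
tcp_rot: [-3.141, -0.432, -0.071]
contact_force: [0.2, -0.8, 1.0]
grip_width: 44.2
```

```bash
python3 - <<'E'
from h import *
from plant import capture,get_obs
print(get_obs()["joint_positions"].round(3))
plan((-165,50,64),t=.435)
a=capture("top")["image"];b=capture("wrist")["image"]
cv2.imwrite("pics/c13.png",np.hstack([cv2.resize(a[150:270,230:350],(400,400),interpolation=cv2.INTER_CUBIC),cv2.copyMakeBorder(cv2.resize(b,(400,300)),0,100,0,0,0)]))
E
```

```text
[-0.026  0.418  1.924 -0.049  0.368  1.657]
t 10.25 F [ 0.2 -0.8  1. ] w 44.2 corner now [-166.2   19.    65.3]
rot/8deg [-0.00875  0.02     0.0025 ]
after-rot shift/60 [ 0.008 -0.517  0.027] now-frame [ 0.008 -0.517  0.027] tcp [587.5  86.3  88. ]
```

View pics/c13.png

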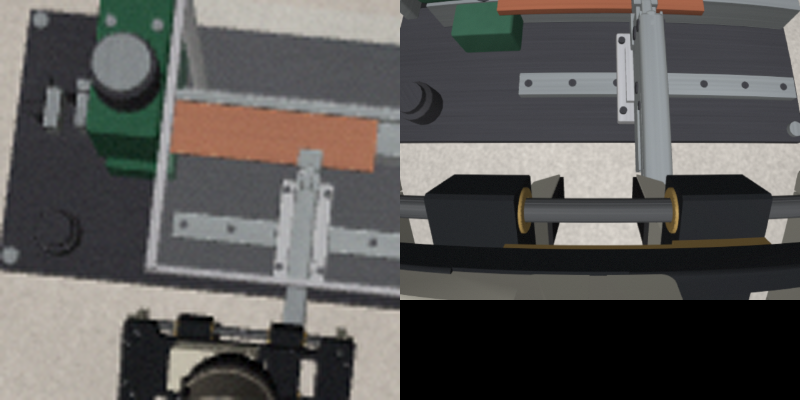

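```bash
sed -i 's/^OFF=.*/OFF=np.array([0,0,-8.6])/' h.py; python3 - <<'E'
from h import *
plan((-185,-22.5,110),t=.40)
E
```

```text
t 10.35 F [0.8 0.7 1.2] w 44.1 corner now [-170.4   19.2   97.1]
rot/8deg [-0.01125 -0.23125  0.0075 ]
after-rot shift/60 [-0.145  0.695 -0.294] now-frame [-0.137  0.694 -0.299] tcp [566.4  15.1 102.1]
```

The wrist and top views show the carriage unmoved, with the handle (wrist column ~655) passing under the right finger. The visible pads end about 9 mm behind the TCP rather than 22 mm ahead of it. The pad spacing in the open and closed views confirms this, so I lift, go back and descend deeper.

Call:
carry_out(
  xyz=[
    [-0.07, 0, -0.2],
    [-0.07, 0, -0.1],
    [0, 0.23, 0],
    [0, 0.23, 0],
    [0, 0.235, 0],
    [0, 0, 0],
  ],
  dr=[
    [0, 0, 0],
    [0, -0.23, 0],
    [0, 0, 0],
    [0, 0, 0],
    [0, 0, 0],
    [0, 0, 0],
  ],
)

```text
time: 11.1
tool_pos: [565.9, 13.5, 102.5]
tcp_rot: [-3.14, -0.401, -0.073]
contact_force: [0.7, 0.0, -0.6]
grip_width: 43.8
```

```bash
python3 - <<'E'
from h import *
from plant import get_obs
plan((-171,-22.5,72),t=.40)
print(get_obs()["joint_positions"].round(3))
E
```

```text
t 11.1 F [ 0.7  0.  -0.6] w 43.8 corner now [-185.5  -24.2  110.5]
rot/8deg [-0.00375 -0.00375 -0.01   ]
after-rot shift/60 [-0.028 -0.028  0.684] now-frame [-0.028 -0.028  0.684] tcp [580.4  14.1  64.1]
[-0.124  0.369  1.94   0.051  0.433  1.478]
```

Call:
carry_out(
  xyz=[
    [-0.028, -0.028, 0.14],
    [0, 0, 0.18],
    [0, 0, 0.18],
    [0, 0, 0.18],
    [0, 0, 0],
  ],
  dr=[
    [0, 0, 0],
    [0, 0, 0],
    [0, 0, 0],
    [0, 0, 0],
    [0, 0, 0],
  ],
)

```text
time: 11.72
tool_pos: [580.3, 15.1, 62.4]
tcp_rot: [-3.14, -0.398, -0.071]
contact_force: [0.4, 0.5, -0.5]
grip_width: 44.0
```

```bash
python3 - <<'E'
from h import *
from plant import get_obs,capture
plan((-171,-22.5,72),t=.40)
print(get_obs()["joint_positions"].round(3))
cv2.imwrite("pics/w14.png",capture("wrist")["image"])
E
```

```text
t 11.725 F [ 0.4  0.5 -0.5] w 44.0 corner now [-171.2  -21.5   70.4]
rot/8deg [-0.01     0.01375  0.0025 ]
after-rot shift/60 [ 0.013  0.017 -0.024] now-frame [ 0.013  0.017 -0.024] tcp [580.4  14.1  64.1]
[-0.117  0.461  1.938  0.056  0.345  1.475]
```

View pics/w14.png

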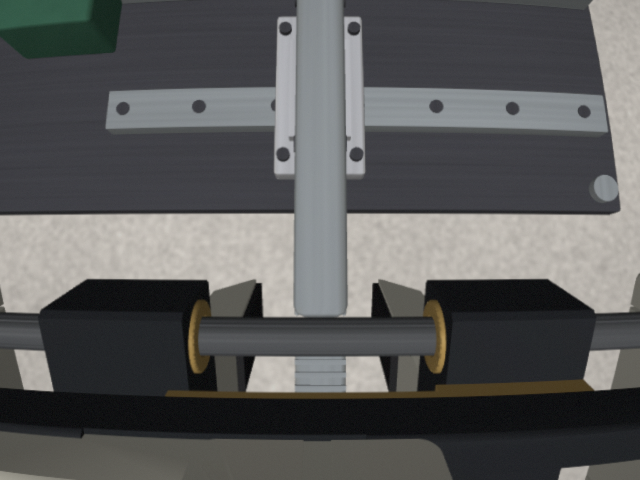

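The pads are now either side of the handle end at the same depth (262 and 373 px around handle 295-347).

Call:
carry_out(
  xyz=[
    [0, -0.1, 0],
    [0, -0.1, 0],
    [0, -0.1, 0],
    [0, -0.1, 0],
    [0, -0.1, 0],
  ],
  dr=[
    [0, 0, 0],
    [0, 0, 0],
    [0, 0, 0],
    [0, 0, 0],
    [0, 0, 0],
  ],
)

```text
time: 12.4
tool_pos: [582.9, 45.3, 64.0]
tcp_rot: [-3.141, -0.401, -0.071]
contact_force: [-0.5, -3.1, 2.6]
grip_width: 44.0
```

```bash
python3 - <<'E'
from h import *
from plant import get_obs,capture
plan((-171,60,72),t=.40)
print(get_obs()["joint_positions"].round(3))
a=capture("top")["image"];b=capture("wrist")["image"]
cv2.imwrite("pics/c15.png",np.hstack([cv2.resize(a[150:270,230:350],(400,400),interpolation=cv2.INTER_CUBIC),cv2.copyMakeBorder(cv2.resize(b,(400,300)),0,100,0,0,0)]))
E
```

```text
t 12.4 F [-0.5 -3.1  2.6] w 44.0 corner now [-170.8    8.7   71.9]
rot/8deg [-0.0075  -0.00375  0.0025 ]
after-rot shift/60 [-0.003 -0.855 -0.002] now-frame [-0.003 -0.855 -0.001] tcp [586.3  96.4  64.1]
[-0.049  0.464  1.926 -0.021  0.351  1.611]
```

View pics/c15.png

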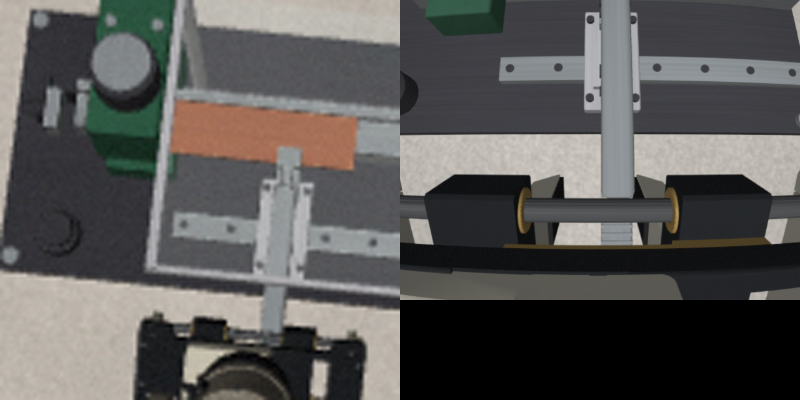

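Call:
carry_out(
  xyz=[
    [0, -0.13, 0],
    [0, -0.13, 0],
    [0, -0.13, 0],
    [0, -0.13, 0],
    [0, -0.13, 0],
    [0, -0.13, 0],
    [0, -0.13, 0],
    [0, -0.1, 0],
  ],
  dr=[
    [0, 0, 0],
    [0, 0, 0],
    [0, 0, 0],
    [0, 0, 0],
    [0, 0, 0],
    [0, 0, 0],
    [0, 0, 0],
    [0, 0, 0],
  ],
)

```text
time: 13.5
tool_pos: [587.0, 106.0, 63.8]
tcp_rot: [-3.141, -0.4, -0.071]
contact_force: [-0.1, -3.5, -0.4]
grip_width: 44.2
```

```bash
python3 - <<'E'
from h import *
from plant import get_obs,capture
plan((-171,83,72),t=.40)
print(get_obs()["joint_positions"].round(3))
c=capture("top");a=c["image"];pickle.dump(c,open("top16.pkl","wb"));b=capture("scene")["image"]
cv2.imwrite("pics/c16.png",np.hstack([cv2.resize(a[150:270,220:340],(400,400),interpolation=cv2.INTER_CUBIC),cv2.resize(b[290:410,210:330],(400,400),interpolation=cv2.INTER_CUBIC)]))
E
```

```text
t 13.5 F [-0.1 -3.5 -0.4] w 44.2 corner now [-171.    69.6   71.7]
rot/8deg [-0.00875 -0.       0.00375]
after-rot shift/60 [ 0.001 -0.224 -0.004] now-frame [ 0.001 -0.224 -0.004] tcp [587.9 119.4  64.1]
[ 0.083  0.485  1.885 -0.158  0.38   1.859]
```

View pics/c16.png

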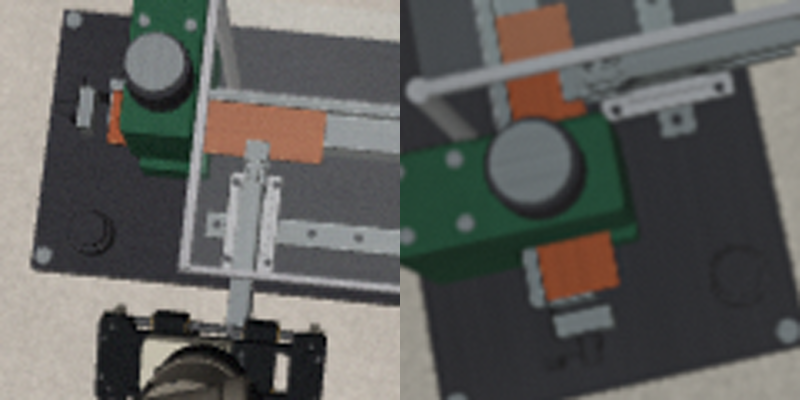

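Both views show the bar past the punch, with about 13 mm still to go to the stop (top zoom columns 95→110).

Call:
carry_out(
  xyz=[
    [0, -0.06, 0],
    [0, -0.06, 0],
    [0, -0.05, 0],
    [0, 0, 0],
  ],
  dr=[
    [0, 0, 0],
    [0, 0, 0],
    [0, 0, 0],
    [0, 0, 0],
  ],
)

```text
time: 14.1
tool_pos: [587.7, 115.9, 63.9]
tcp_rot: [-3.14, -0.4, -0.071]
contact_force: [0.1, -1.4, -0.7]
grip_width: 44.1
```

Call:
carry_out(
  xyz=[
    [0, -0.03, 0],
    [0, 0, 0],
  ],
  dr=[
    [0, 0, 0],
    [0, 0, 0],
  ],
)

```text
time: 14.35
tool_pos: [587.8, 117.5, 63.8]
tcp_rot: [-3.141, -0.4, -0.071]
contact_force: [-0.5, -2.5, 1.1]
grip_width: 44.0
```

Call:
carry_out(
  xyz=[
    [0, -0.03, 0],
    [0, 0, 0],
  ],
  dr=[
    [0, 0, 0],
    [0, 0, 0],
  ],
)

```text
time: 14.6
tool_pos: [587.9, 119.3, 63.8]
tcp_rot: [-3.14, -0.4, -0.071]
contact_force: [-0.6, -3.0, 1.0]
grip_width: 43.9
```

Call:
carry_out(
  xyz=[
    [0, -0.03, 0],
    [0, 0, 0],
  ],
  dr=[
    [0, 0, 0],
    [0, 0, 0],
  ],
)

```text
time: 14.85
tool_pos: [587.9, 120.1, 63.8]
tcp_rot: [3.142, -0.399, -0.071]
contact_force: [-0.9, -8.6, 1.5]
grip_width: 44.4
```

```bash
python3 - <<'E'
from h import *
from plant import get_obs,capture
plan((-171,83,72),t=.40)
a=capture("top")["image"];b=capture("scene")["image"]
cv2.imwrite("pics/c17.png",np.hstack([cv2.resize(a[170:210,230:270],(400,400),interpolation=cv2.INTER_CUBIC),cv2.resize(b[350:400,240:290],(400,400),interpolation=cv2.INTER_CUBIC)]))
E
```

```text
t 14.85 F [-0.9 -8.6  1.5] w 44.4 corner now [-171.    83.7   71.7]
rot/8deg [-0.       0.00375  0.0025 ]
after-rot shift/60 [ 0.002  0.012 -0.005] now-frame [ 0.002  0.012 -0.005] tcp [587.9 119.4  64.1]
```

View pics/c17.png

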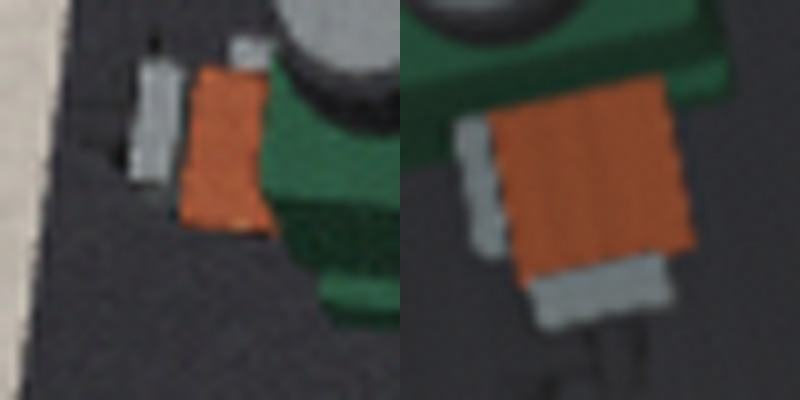

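The force jumped to 8.6 N and the scene view shows no gap to the stop. Press slightly more, hold, then back off.

Call:
carry_out(
  xyz=[
    [0, -0.04, 0],
    [0, 0, 0],
    [0, 0, 0],
  ],
  dr=[
    [0, 0, 0],
    [0, 0, 0],
    [0, 0, 0],
  ],
)

```text
time: 15.32
tool_pos: [588.0, 121.2, 63.7]
tcp_rot: [3.14, -0.399, -0.071]
contact_force: [0.5, -16.1, 1.1]
grip_width: 44.0
```

Call:
carry_out(
  xyz=[
    [0, -0.04, 0],
    [0, 0, 0],
    [0, 0, 0],
  ],
  dr=[
    [0, 0, 0],
    [0, 0, 0],
    [0, 0, 0],
  ],
)

```text
time: 15.7
tool_pos: [588.0, 122.4, 63.6]
tcp_rot: [3.139, -0.398, -0.072]
contact_force: [-0.1, -22.5, 2.1]
grip_width: 44.4
```

Call:
carry_out(
  xyz=[
    [0, 0.08, 0],
    [0, 0.1, 0],
    [0, 0.04, 0],
    [0, 0, -0.2],
    [0, 0, -0.3],
    [0, 0, -0.3],
    [-0.3, 0, -0.3],
    [0, 0, 0],
  ],
  dr=[
    [0, 0, 0],
    [0, 0, 0],
    [0, 0, 0],
    [0, 0, 0],
    [0, 0, 0],
    [0, 0, 0],
    [0, 0, 0],
    [0, 0, 0],
  ],
)

```text
time: 16.7
tool_pos: [544.6, 115.9, 119.5]
tcp_rot: [-3.14, -0.402, -0.07]
contact_force: [-0.0, 0.4, -0.9]
grip_width: 44.2
```

Call:
carry_out(
  xyz=[
    [0, 0, 0],
    [0, 0, 0],
    [0, 0, 0],
    [0, 0, 0],
    [0, 0, 0],
  ],
  dr=[
    [0, 0, 0],
    [0, 0, 0],
    [0, 0, 0],
    [0, 0, 0],
    [0, 0, 0],
  ],
  gripper=-1,
)

```text
time: 17.32
tool_pos: [545.3, 115.5, 117.5]
tcp_rot: [-3.141, -0.4, -0.071]
contact_force: [-0.3, -0.8, 0.1]
grip_width: 1.8
```

```bash
python3 - <<'E'
from h import *
from plant import get_obs,capture
plan((-200,72,100),t=.40)
print(get_obs()["joint_positions"].round(3))
cs={n:capture(n) for n in("top","scene","wrist")}
pickle.dump(cs,open("c18.pkl","wb"))
a,b,w=[cs[n]["image"] for n in cs]
cv2.imwrite("pics/c18.png",np.hstack([cv2.resize(a[170:270,230:330],(380,380),interpolation=cv2.INTER_CUBIC),cv2.resize(b[250:390,230:370],(380,380),interpolation=cv2.INTER_CUBIC)]))
cv2.imwrite("pics/w18.png",w)
E
```

```text
t 17.325 F [-0.3 -0.8  0.1] w 1.8 corner now [-213.2   76.1  125.4]
rot/8deg [-0.0075   0.00125  0.0025 ]
after-rot shift/60 [0.038 0.068 0.475] now-frame [0.038 0.068 0.475] tcp [558.2 110.5  92.1]
[ 0.113  0.34   1.931 -0.152  0.482  1.875]
```

View pics/c18.png

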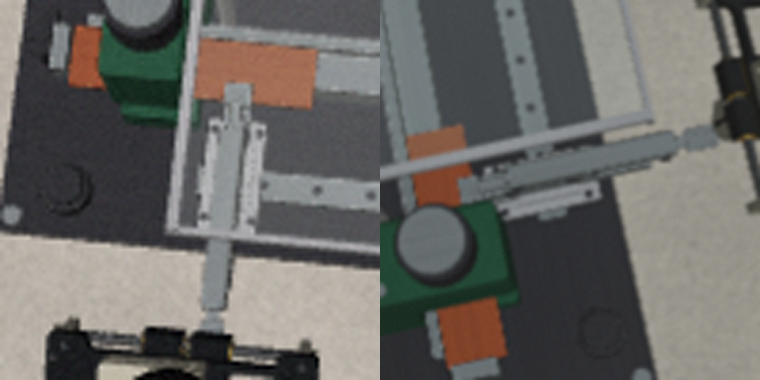

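View pics/w18.png

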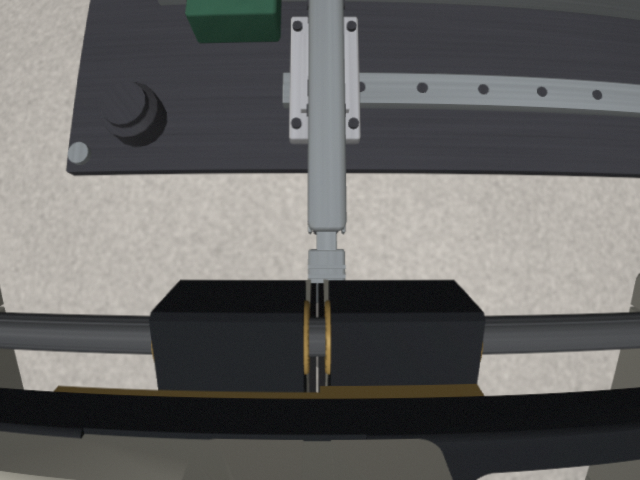

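```bash
python3 - <<'E'
from h import *
cs=load("c18.pkl")
print("lever",w2s(onz(cs["wrist"],(326,265),76)).round(1),"handle end",w2s(onz(cs["wrist"],(326.5,231),90)).round(1))
print("bar rear",w2s(onz(cs["top"],(230+314/3.8,170+75/3.8),58)).round(1), "pts lever scene",w2s(onz(cs["scene"],(230+337/2.714,250+135/2.714),76)).round(1))
plan((-196,71,88),t=.36)
E
```

```text
lever [-193.2   71.8   76. ] handle end [-177.3   71.8   90. ]
bar rear [27.  10.9 58. ] pts lever scene [-210.8   71.8   76. ]
t 17.475 F [-0.1 -0.3 -0.2] w 0.6 corner now [-213.2   76.1  125.5]
rot/8deg [-0.0075  -0.28625  0.0025 ]
after-rot shift/60 [0.043 0.085 0.686] now-frame [0.015 0.086 0.687] tcp [561.8 109.2  80. ]
```

Call:
carry_out(
  xyz=[
    [0.02, 0.07, 0],
    [0.02, 0, 0.22],
    [0, 0, 0.23],
    [0, 0, 0.23],
    [0, 0, 0],
  ],
  dr=[
    [0, -0.28, 0],
    [0, 0, 0],
    [0, 0, 0],
    [0, 0, 0],
    [0, 0, 0],
  ],
)

```text
time: 18.1
tool_pos: [560.8, 110.1, 78.4]
tcp_rot: [-3.141, -0.358, -0.071]
contact_force: [-0.1, 1.0, 0.1]
grip_width: 0.8
```

```bash
python3 - <<'E'
from h import *
from plant import get_obs,capture
plan((-197,71.8,53),t=.36)
print(get_obs()["joint_positions"].round(3))
c=capture("scene");b=c["image"];w=capture("wrist")["image"]
cv2.imwrite("pics/c19.png",np.hstack([cv2.resize(b[250:330,290:370],(400,400),interpolation=cv2.INTER_CUBIC),cv2.copyMakeBorder(cv2.resize(w,(400,300)),0,100,0,0,0)]))
E
```

```text
t 18.1 F [-0.1  1.   0.1] w 0.8 corner now [-197.    71.8   86.5]
rot/8deg [-0.005    0.015    0.00375]
after-rot shift/60 [-0.196  0.     0.522] now-frame [-0.195  0.001  0.523] tcp [560.8 110.1  45. ]
[ 0.092  0.434  1.9   -0.128  0.457  1.839]
```

View pics/c19.png

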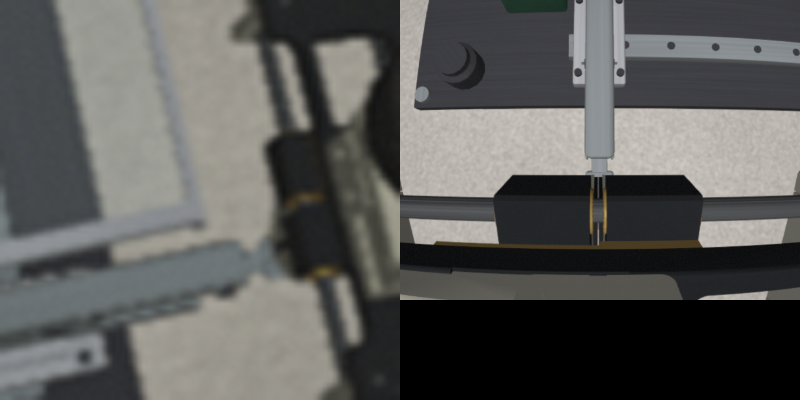

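The fingertip is in line with the lever pad (wrist column ~598), clear of the handle end at row 157. Pressing down.

Call:
carry_out(
  xyz=[
    [-0.035, 0, 0.094],
    [-0.035, 0, 0.094],
    [-0.035, 0, 0.094],
  ],
  dr=[
    [0, 0, 0],
    [0, 0, 0],
    [0, 0, 0],
  ],
)

```text
time: 18.58
tool_pos: [562.0, 110.2, 62.4]
tcp_rot: [-3.14, -0.362, -0.071]
contact_force: [-0.6, -0.2, 4.3]
grip_width: 0.4
```

Call:
carry_out(
  xyz=[
    [-0.03, 0, 0.07],
    [-0.03, 0, 0.07],
    [0, 0, 0],
  ],
  dr=[
    [0, 0, 0],
    [0, 0, 0],
    [0, 0, 0],
  ],
)

```text
time: 18.95
tool_pos: [561.0, 110.2, 52.7]
tcp_rot: [-3.141, -0.36, -0.071]
contact_force: [0.7, -0.6, 2.6]
grip_width: 0.3
```

```bash
python3 - <<'E'
from h import *
from plant import get_obs,capture
plan((-197,71.8,53),t=.36)
print(get_obs()["joint_positions"].round(3))
w=capture("wrist")["image"]
cv2.imwrite("pics/w20.png",w)
E
```

```text
t 18.95 F [ 0.7 -0.6  2.6] w 0.3 corner now [-196.9   71.9   60.7]
rot/8deg [-0.0075 -0.      0.0025]
after-rot shift/60 [-0.047  0.002  0.12 ] now-frame [-0.047  0.002  0.12 ] tcp [560.8 110.1  45. ]
[ 0.093  0.479  1.924 -0.15   0.387  1.863]
```

View pics/w20.png

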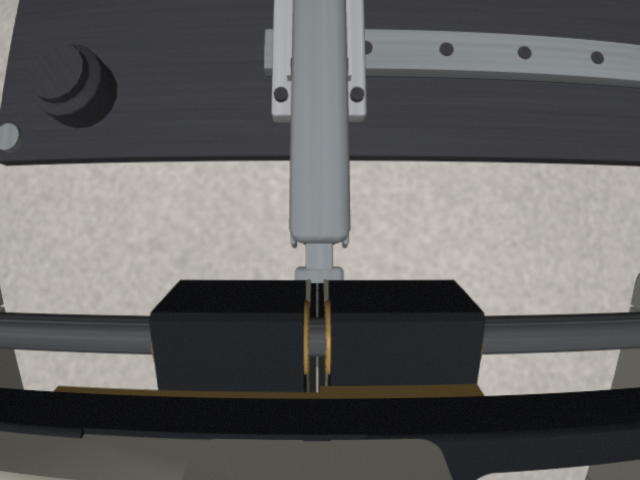

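Call:
carry_out(
  xyz=[
    [-0.03, 0, 0.07],
    [-0.03, 0, 0.07],
    [0, 0, 0],
  ],
  dr=[
    [0, 0, 0],
    [0, 0, 0],
    [0, 0, 0],
  ],
)

```text
time: 19.38
tool_pos: [560.3, 110.2, 43.3]
tcp_rot: [-3.141, -0.359, -0.071]
contact_force: [-1.7, 0.1, 3.6]
grip_width: 0.6
```

```bash
python3 - <<'E'
from h import *
from plant import get_obs,capture
plan((-197,71.8,53),t=.36)
print(get_obs()["joint_positions"].round(3))
w=capture("wrist")["image"]
cv2.imwrite("pics/w21.png",w)
E
```

```text
t 19.375 F [-1.7  0.1  3.6] w 0.6 corner now [-197.6   71.9   51.4]
rot/8deg [-0.00625  0.00375  0.0025 ]
after-rot shift/60 [ 0.019  0.001 -0.022] now-frame [ 0.019  0.001 -0.022] tcp [560.8 110.1  45. ]
[ 0.093  0.496  1.932 -0.16   0.363  1.873]
```

View pics/w21.png

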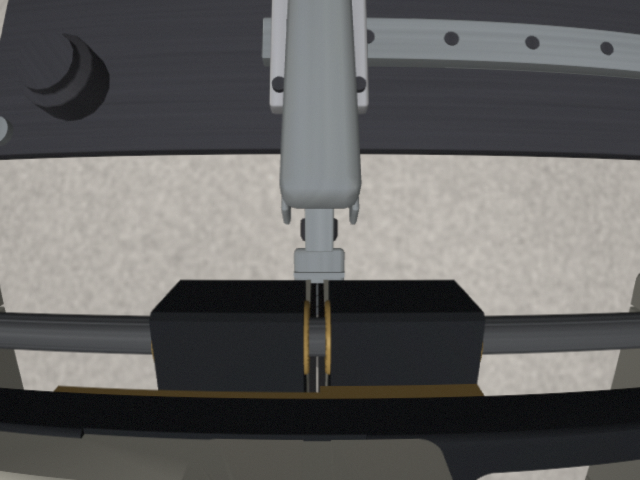

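The wrist view shows the handle risen (end now ~80 px wide at row 200), so the pliers have let go. Now lift straight up so the lever follows gently, then back away.

Call:
carry_out(
  xyz=[
    [0.08, 0, -0.22],
    [0.08, 0, -0.22],
    [0.08, 0, -0.22],
    [0.08, 0, -0.22],
    [0.08, 0, -0.22],
    [0.08, 0, -0.22],
    [0.08, 0, -0.22],
    [0.08, 0, -0.22],
  ],
  dr=[
    [0, 0, 0],
    [0, 0, 0],
    [0, 0, 0],
    [0, 0, 0],
    [0, 0, 0],
    [0, 0, 0],
    [0, 0, 0],
    [0, 0, 0],
  ],
)

```text
time: 20.42
tool_pos: [559.4, 110.2, 157.3]
tcp_rot: [-3.141, -0.361, -0.071]
contact_force: [-0.1, 0.2, -0.3]
grip_width: 0.4
```

Call:
carry_out(
  xyz=[
    [0, 0, -0.3],
    [0, 0, -0.4],
    [-0.4, 0, -0.4],
    [-0.5, 0, -0.3],
    [-0.5, 0, -0.3],
    [0, 0, 0],
  ],
  dr=[
    [0, 0, 0],
    [0, 0, 0],
    [0, 0, 0],
    [0, 0, 0],
    [0, 0, 0],
    [0, 0, 0],
  ],
)

```text
time: 21.18
tool_pos: [443.7, 118.5, 223.1]
tcp_rot: [-3.14, -0.362, -0.07]
contact_force: [0.0, 0.1, 1.0]
grip_width: 0.5
```

```bash
python3 - <<'E'
from h import *
from plant import get_obs,capture
plan((-197,71.8,53),t=.36)
cs={n:capture(n) for n in("top","scene","wrist")}
pickle.dump(cs,open("c22.pkl","wb"))
a,b,w=[cs[n]["image"] for n in cs]
cv2.imwrite("pics/c22.png",np.hstack([cv2.resize(a[170:270,230:330],(380,380),interpolation=cv2.INTER_CUBIC),cv2.resize(b[250:390,230:370],(380,380),interpolation=cv2.INTER_CUBIC)]))
cv2.imwrite("pics/top22.png",a)
E
```

```text
t 21.175 F [0.  0.1 1. ] w 0.5 corner now [-314.5   71.9  231.1]
rot/8deg [-0.0125  -0.0125   0.00875]
after-rot shift/60 [7.870e-01 1.000e-03 3.468e+00] now-frame [0.781 0.008 3.469] tcp [560.8 110.1  45. ]
```

View pics/c22.png

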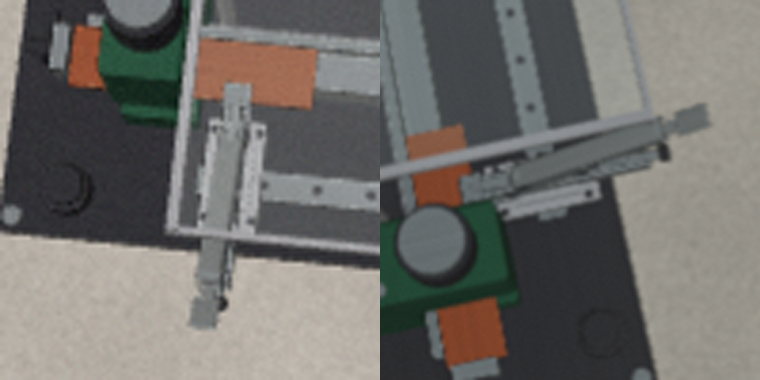

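View pics/top22.png

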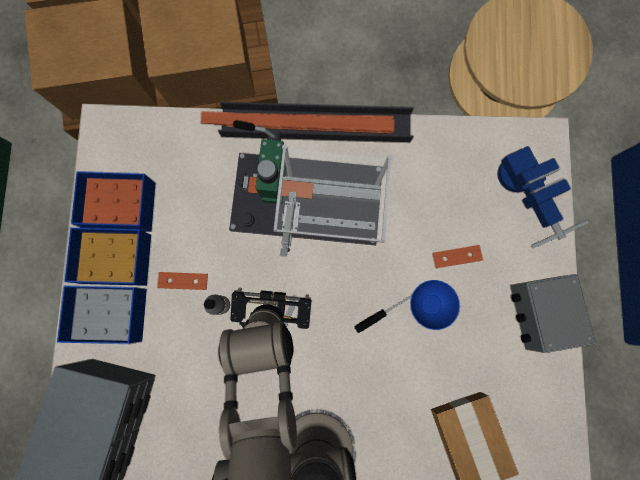

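```bash
python3 - <<'E'
from h import *
cs=load("c22.pkl")
print("lever end open",w2s(tri([ray(cs["scene"],(230+708/2.714,250+115/2.714)),ray(cs["top"],(230+203/3.8,170+326/3.8))])).round(1),"(start -198.6,.,151.4)")
o=load("c18.pkl")
for n in("top","scene"):
    m=[]
    for c in(o,cs):
        h=cv2.cvtColor(c[n]["image"],cv2.COLOR_BGR2HSV);k=cv2.inRange(h,(3,120,80),(20,255,255))
        r=np.zeros_like(k); 
        if n=="top": r[170:210,240:330]=1
        else: r[290:395,230:285]=1
        ys,xs=np.nonzero(k*r);m.append((len(xs),xs.mean().round(2),ys.mean().round(2),xs.min(),xs.max(),ys.min(),ys.max()))
    print(n,m)
E
```

```text
lever end open [-295.4  121.6  599.3] (start -198.6,.,151.4)
top [(462, np.float64(285.38), np.float64(187.39), np.int64(248), np.int64(312), np.int64(177), np.int64(197)), (457, np.float64(285.3), np.float64(187.37), np.int64(248), np.int64(312), np.int64(177), np.int64(197))]
scene [(834, np.float64(258.16), np.float64(345.91), np.int64(240), np.int64(276), np.int64(297), np.int64(385)), (835, np.float64(258.12), np.float64(345.8), np.int64(240), np.int64(276), np.int64(297), np.int64(385))]
```

```bash
python3 - <<'E'
from h import *
cs=load("c22.pkl")
print(w2s(tri([ray(cs["scene"],(230+328/2.714,250+115/2.714)),ray(cs["top"],(230+203/3.8,170+326/3.8))])).round(1))
E
```

```text
[-199.    70.4  156.8]
```

The lever end is back at its fully open position (x -199, z ~155; start -199, 151), and the bar has not moved. Handing in.

```bash
python3 -c "
from plant import close_job;print(close_job())"
```

```text
the job is handed in; nothing more can be done
None
```

I clamped the bar, slid it against the length stop, freed it by the release lever and handed the job in at about 21 s. The interface gives no verdict.

**What I did**
- **Clamping:** I pressed the handle down from under the guard edge until it snapped over centre. It stayed down after I took the gripper away.
- **Sliding:** With the fingers either side of the handle end, I pushed the pliers left about 94 mm. The pushing force jumped from 3 N to about 9 N when the bar met the stop, and I held it there at up to 22 N.
- **Releasing:** I pushed only the lever pad down about 25 mm until the pliers let go. Then I lifted straight up and backed away.

**Last checks**
- **Handle open:** The lever end is back at its open position (x -199, z 157 mm, against -199 and 151 at the start).
- **Bar at the stop:** Before the release the bar's rear end was at y 10.9 mm, which puts its front at 210.9 mm against a stop face at about 211 mm. In both views the bar's pixels are the same before and after the release.
- **Surroundings:** The other things on the bench look unmoved in the last top view, and the tool was clear, with no contact force beyond noise (1 N).

**What disagreed or failed**
- **Fingertip length:** The visible pads end about 9 mm behind the TCP, not 22 mm ahead of it. My first slide therefore passed over the handle without moving it, and I repeated it lower down.
- **Joint 5:** The planned 38° tilt ran into joint 5's lower limit (0.283 against 0.28 rad), so I pressed the handle at 31° easing to 25°.
- **Not measured:** I could not measure the jaw force or the joint angles. I judged the locked and open states from the images and the forces.

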